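# Reload the kiln-pin tube and set its count

## Robot

A 7-joint arm with a two-finger parallel gripper is mounted at the origin on the work surface. World frame = base frame: x ahead of the robot, y to its left, z up, the work surface at z = 0. Lengths are in mm, angles in rad, forces in N, time in s.
With the tool pointing down it reaches from about 425 to 875 mm from the base axis. Payload 4.7 kg.
Tool frame: the origin (TCP) lies between the finger pads; the fingertips stand 11 mm ahead of it and the grasp point (between the pads) lies 8 mm behind it; z points along the fingers, y is the direction in which the jaws open and shut (so a half turn about z gives the same grasp; the last joint's range is limited). The gripper opens to 87 mm and grips with 3 to 60 N. Pads are 19 mm wide; open, the fingers measure 117 mm over their backs; the gripper's body (75 mm by 190 mm) begins 51 mm behind the grasp point.
Start: joints at [-1.088, 0.321, -0.07, 1.45, 0.023, 1.371, -0.057], TCP at [293.709, 579.879, 233.587] pointing down, gripper open.
Joint ranges: [-2.86, 2.86], [-0.3, 2.09], [-1.38, 1.24], [0.06, 2.45], [-1.56, 4.7], [0.09, 2.05], [-2.69, 2.69]. Speed limits (rad/s): [2.57, 2.57, 3.14, 3.14, 3.14, 3.14, 3.14].

## Interface

Orientations are given as a rotation vector (axis times angle).
In Python, from plant import state, snapshot, finish_job gives the robot as it stands.
- The arm moves only by the shell command python3 -m jog 'ROWS' [FORCE]. ROWS is JSON, one flat list of numbers, 7 for each row, row after row: the turn, a rotation vector about the world's x, y, z in rad, then the shift along the world's x, y, z in mm, then the opening, from 0 (shut) to 1 (fully open). In form: [ax, ay, az, x, y, z, hand, ax, ay, az, x, y, z, hand, ...]. A call has exactly 5 rows; each row is the pose to reach, as a shift and turn from the pose measured when the call began; what a row does not reach only later rows make up. A row lasts 1/8 s, in which the tool goes at most 62.5 mm and 10.7 degrees, less where a joint would pass 70% of its speed; a pose out of reach is approached as far as the arm can. A call with a gripper value outside its range is refused whole. The fingers move at their own pace and stop on an object; FORCE is the grip in N (left out, the last holds). Time passes only in rows, so rows that repeat a pose let the fingers close, or fill a call up. It gives the time, the measured TCP pose, the force and the opening at its end, in the units of the state.
- state(): the state, without advancing time (a new reading comes with each control period).
- snapshot(name): name is "scene" or "top" or "wrist"; returns a dict with "color" (420x560x3 uint8, red, green, blue), "camera_matrix" (3x3 intrinsics, pixels), "T" (4x4, takes a point from camera to world coordinates); the wrist camera has in their place "tool_from_camera" (4x4, takes a point from camera to tool coordinates, whose origin is the TCP and whose axes are the flange's). Camera axes: x right, y down, z forward; pixel columns grow to the right and rows downward; lengths in mm; the calibration is good to about 2 mm. The wrist camera is an equidistant fisheye: a pixel r from the principal point sees the ray r / f radians off the axis. A picture is of the moment at which its call begins: read the wrist's pose just before it. There is no depth.
- finish_job(): hands the job in, once; it reports no verdict.
The state is a dict: "time_s": time; "joint_positions": joint angles; "dq": joint speeds; "joint_torque": joint torques, N m; "eef_pos": TCP position; "eef_rot": TCP orientation; "wrist_force": force on the tool from outside, world axes, zero at the start; "moment": the same for the moment, N m; "gripper_width": finger opening in mm.
Only numpy, scipy, OpenCV 4.12 (cv2) and the standard library are available. Lean on these libraries where they do the work, as an engineer would, in place of code of your own. Each camera call takes 0.05 s, during which the arm holds its last target.

## Task

Take the two plain ceramic pins from the wooden rack and feed them one after the other into the leaning steel tube, each pushing the pins before it deeper, until all three pins are hard against the tube's closed end. Then turn the count dial until three dots stand in the middle of its window, and let go. Leave the capped pin in the rack and do not knock over or push about the clay cup or the terracotta kiln prop.

Things in the scene. Friction and masses are not known exactly. Their poses are not given: they have to be found in the camera images.
- tube_mouth (a point): Centre of the open upper end of a bare steel tube, about 164 mm above the table. z runs along the tube, out of the mouth, 35 degrees (0.61 rad) from vertical, leaning to the robot's side; y is level. Tube 168 mm long, 27 mm outside, bore 19 mm, smooth, 162 mm deep, lower end closed; over its last 7 mm it flares to 28 mm inside, 36 mm outside.
- first_pin (a joint): The pin already in the tube, same size as the loose ones. Value: depth of its upper end below the mouth along the tube, m; starts at 0.006 to 0.024, 0.106 when hard against the closed end. Slides stiffly (about 4 N), stays where it is pushed. With all three pins fully home the last stands 6 mm out of the mouth.
- pin_a_mid (a point): Centre of a plain off-white ceramic pin, 16 mm diameter, 56 mm long, about 45 g, both ends flat and chamfered (4 mm long, end faces 11 mm across). It stands upright in a hole of the rack (which one varies), z along the pin; its upper end is 28 mm above this point; 38 mm of it stand out of the rack.
- pin_b_mid (a point): Centre of the other plain pin, the same in every way. The two may be fed in either order.
- capped_pin_mid (a point): Centre (half-way up) of the third pin in the rack: like the others in diameter and length but with a 26 mm wide cap on top, too wide for the tube. It stays where it is.
- tube_stand: Dark steel stand of the tube, fixed to the table: foot 150 x 90 x 12 mm (x, y, z), origin at the centre of its underside. The mouth is 51 mm along its -x. Cheeks and a prop hold the tube's lower part; nothing surrounds its upper 60 mm.
- rack: Wooden block fixed to the table, 66 x 166 x 30 mm (x, y, z); origin at the centre of its underside. Three holes, 18.5 mm wide and 18 mm deep, in a row along its y axis at y = -50, 0 and +50 mm; a pin stands in each.
- count_dial (a joint): Angle of the count dial, rad, growing clockwise seen from above, 0 to 3.25. A white disc with groups of black dots turns under the cover; the group of n dots (1 to 5) is in the middle of the window at n x 0.65: three dots at 1.95. Starts between 0.45 and 1.15; stays where it is left (friction 0.06 N m).
- dial_grip (a point): On the axis of the count dial's handle, 52 mm above the table: a black upright bar 44 mm long, 12 mm thick, 30 mm high (35 to 65 mm above the table). x lies along the bar, y across its thickness, z up; it turns with the dial.
- counter: Grey housing of the count dial, fixed to the table, 120 x 120 x 31 mm, origin at the centre of its underside; the dial's axis stands at its centre. The window, 24 x 24 mm, is in its top, centred 38 mm along the housing's +x axis (away from the robot).
- test_cup_mid (a point): Bystander: middle of a clay cup, 68 mm across the rim, 60 mm high, on the table. Not to be knocked over or pushed about.
- kiln_prop_mid (a point): Bystander: middle of a terracotta-coloured cylinder, 38 mm diameter, 60 mm high, standing on the table. Not to be knocked over or pushed about.
There are look-alikes about, which are no part of the job. Leave any red look-alike of the counter alone.

How it is judged (in metres and radians):
On the way, in this order (a step that is already met when the one before it is completed fails the run):
1. one of the two plain pins is in the tube, on the first pin (((x of pin_a_mid in the frame of tube_mouth between -0.004 and 0.004 m and y of pin_a_mid in the frame of tube_mouth between -0.004 and 0.004 m and z of pin_a_mid in the frame of tube_mouth below -0.012 m and angle between the z axis of pin_a_mid and the z axis of tube_mouth, either way round below 0.12 rad) or (x of pin_b_mid in the frame of tube_mouth between -0.004 and 0.004 m and y of pin_b_mid in the frame of tube_mouth between -0.004 and 0.004 m and z of pin_b_mid in the frame of tube_mouth below -0.012 m and angle between the z axis of pin_b_mid and the z axis of tube_mouth, either way round below 0.12 rad))), for 0.2 s.
2. both plain pins are in the tube and the stack is fully home (value of joint first_pin above 0.103 m and x of pin_a_mid in the frame of tube_mouth between -0.004 and 0.004 m and y of pin_a_mid in the frame of tube_mouth between -0.004 and 0.004 m and z of each of pin_a_mid, pin_b_mid in the frame of tube_mouth below -0.015 m and angle between the z axis of each of pin_a_mid, pin_b_mid and the z axis of tube_mouth, either way round below 0.12 rad and x of pin_b_mid in the frame of tube_mouth between -0.004 and 0.004 m and y of pin_b_mid in the frame of tube_mouth between -0.004 and 0.004 m), for 0.2 s.
3. the dial shows three dots (value of joint count_dial between 1.85 and 2.05 rad), for 0.2 s.
At the end, for the whole second after the job is handed in: Both plain pins lie in the tube on its axis (4 mm across, 0.12 rad), the first pin's depth is over 103 mm (3 mm short of home at most), the dial reads 1.95 +- 0.10 rad, pins at rest, and the capped pin stands in its hole (moved under 15 mm, tilt under 0.25 rad) (all of step 2 and all of step 3 and linear speed of each of pin_a, pin_b below 0.02 m/s and angle between capped_pin_mid's own z axis and vertical below 0.25 rad and distance of capped_pin_mid from where it was at the start of the episode below 0.015 m); the robot touches nothing.
It fails at once if the clay cup is knocked over or pushed more than 30 mm (distance of test_cup_mid from where it was at the start of the episode above 0.03 m or angle between test_cup_mid's own z axis and vertical above 0.6 rad).
It fails at once if the kiln prop is knocked over or pushed more than 30 mm (distance of kiln_prop_mid from where it was at the start of the episode above 0.03 m or angle between kiln_prop_mid's own z axis and vertical above 0.6 rad).
It fails at once if the capped pin is taken out of the rack (distance of capped_pin_mid from where it was at the start of the episode above 0.03 m).
It also fails if it takes over 72 s, if anything falls off the work surface, if the arm or the gripper's body presses on something with over 40 N, if the wrist force passes 120 N, or if a joint passes its speed limit or range.

## Working session

There is one attempt and no reset: what is moved stays moved. The work goes in short steps, Python scripts to look and compute and a shell command to move; the robot and the scene stay as the last step left them, time stands still between calls to the robot, and variables do not carry over. Pictures are saved under pics/ and viewed, and the job is handed in when it is done.

```bash
ls; mkdir -p pics
python3 - <<'E'
from plant import state,snapshot
import cv2,numpy as np
s=state();print(s)
for n in("scene","top","wrist"):
    d=snapshot(n);cv2.imwrite(f"pics/{n}0.png",d["color"][:,:,::-1]);print(n,[ (k,np.round(v,3).tolist()) for k,v in d.items() if k!="color"])
E
```

```text
pics
{'time_s': 0.0, 'joint_positions': array([-1.08792388,  0.32184795, -0.07008909,  1.45166795,  0.02262303,
        1.37081352, -0.05687749]), 'dq': array([-8.32868034e-04,  5.10854919e-05, -1.45100967e-03, -3.41609575e-04,
        4.93299676e-04,  1.45996872e-03,  2.30983185e-04]), 'joint_torque': array([ 1.76070921e-04, -4.91286206e+01, -4.04068977e-01, -3.12524056e+01,
       -6.39024074e-02,  4.38190112e-02,  1.87051978e-04]), 'eef_pos': array([293.47084911, 579.37699467, 232.44888143]), 'eef_rot': array([-7.29450033e-01, -3.05538725e+00,  3.01646405e-03]), 'wrist_force': array([0.45534747, 0.45485594, 0.64560848]), 'moment': array([-0.0180769 , -0.00792577,  0.04193158]), 'gripper_width': 87.17989718820984}
scene [('camera_matrix', [[529.3, 0.0, 284.082], [0.0, 529.3, 198.885], [0.0, 0.0, 1.0]]), ('T', [[0.685, 0.422, -0.594, 1235.462], [0.728, -0.416, 0.545, -702.791], [-0.017, -0.806, -0.592, 866.441], [0.0, 0.0, 0.0, 1.0]])]
top [('camera_matrix', [[434.69, 0.0, 280.162], [0.0, 434.69, 208.141], [0.0, 0.0, 1.0]]), ('T', [[0.012, -0.998, 0.058, 415.726], [-1.0, -0.013, -0.013, -10.766], [0.014, -0.058, -0.998, 1051.035], [0.0, 0.0, 0.0, 1.0]])]
wrist [('camera_matrix', [[325.192, 0.0, 282.222], [0.0, 325.192, 208.277], [0.0, 0.0, 1.0]]), ('tool_from_camera', [[-0.001, -0.966, -0.257, 69.682], [1.0, -0.001, 0.0, 0.637], [-0.0, -0.257, 0.966, -151.595], [0.0, 0.0, 0.0, 1.0]])]
```

View pics/scene0.png

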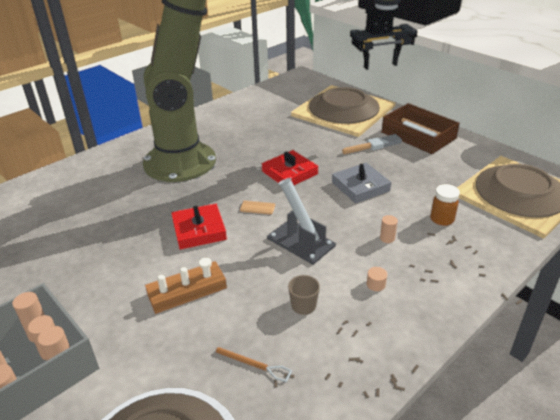

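View pics/top0.png

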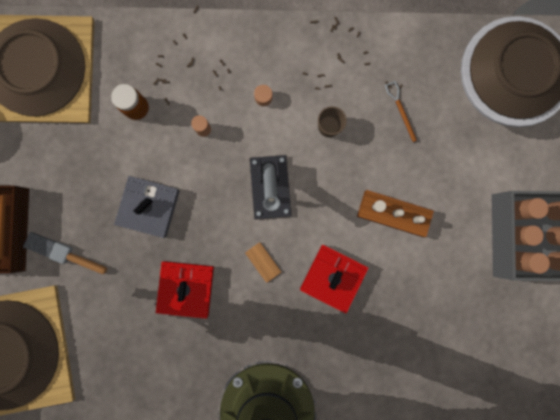

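View pics/wrist0.png

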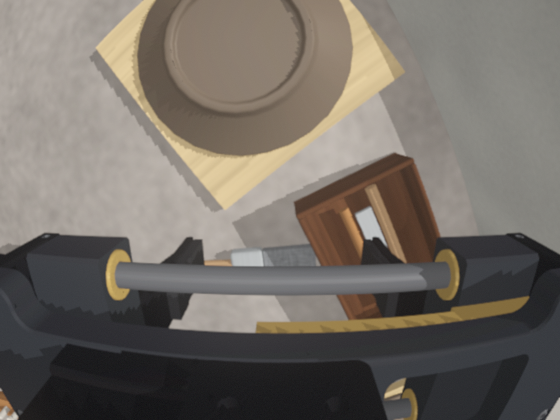

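The top view shows:
- rack at (396,214), with pins at (380,206), (399,212) and (419,219). The leftmost looks larger, so it's probably the capped one
- tube stand at (270,187), mouth near (271,203)
- grey counter at (148,207). The two red ones, (186,290) and (334,279), are look-alikes
- cup at (331,122)
- two terracotta cylinders, (263,94) and (201,125). I'll stay clear of both.

Next I'll enlarge these.

Run:
```python
import cv2,numpy as np
t=cv2.imread("pics/top0.png");s=cv2.imread("pics/scene0.png")
def c(im,x,y,w,h,W,H):return cv2.resize(im[y:y+h,x:x+w],(W,H),interpolation=cv2.INTER_CUBIC)
a=np.hstack([c(t,350,180,100,75,400,300),c(t,240,145,67,50*1+25,268,300)])
cv2.imwrite("pics/c1.png",np.hstack([c(t,350,180,100,75,400,300),c(t,236,145,100,75,400,300)]))
cv2.imwrite("pics/c2.png",np.vstack([np.hstack([c(s,140,250,100,75,400,300),c(s,260,170,100,75,400,300)]),np.hstack([c(t,105,170,100,75,400,300),c(s,320,150,100,75,400,300)])]))
```

```text
(no output)
```

View pics/c1.png

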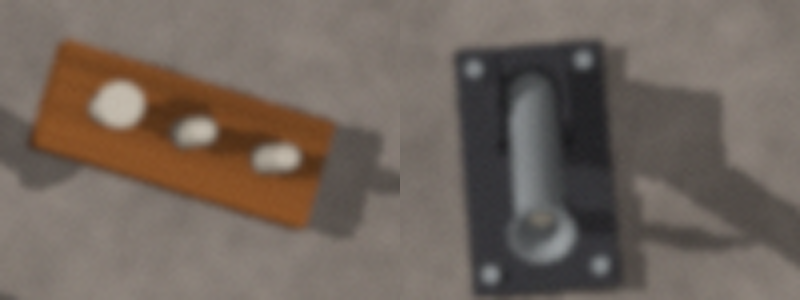

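View pics/c2.png

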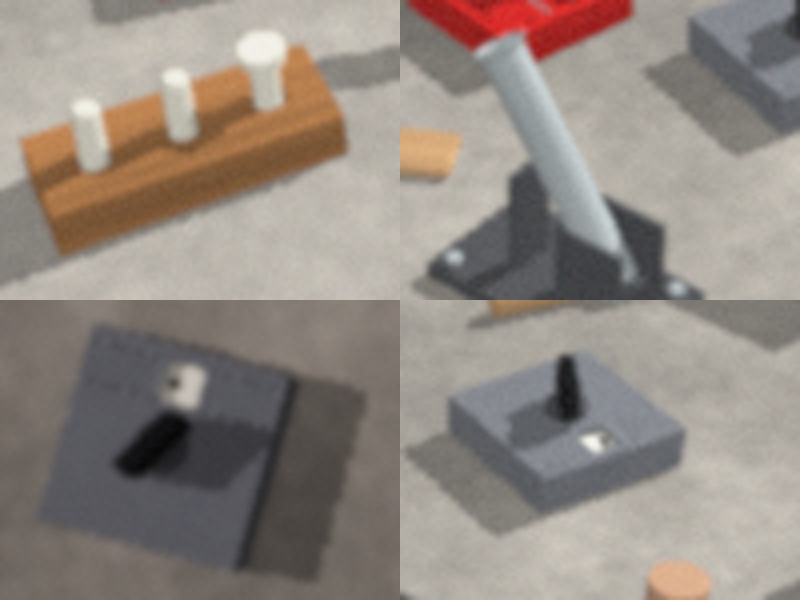

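The capped pin is the leftmost in the top view (380,206). The plain pins are the middle and right ones. The grey counter has a white window with dots at (150,192), so it's the real one. Now to turn these pixels into positions.

```bash
cat > h.py <<'E'
import numpy as np,cv2,pickle,os
from scipy.optimize import least_squares
from scipy.spatial.transform import Rotation as R
from plant import state,snapshot
def cams():
    if not os.path.exists("cams.pkl"):
        d={n:snapshot(n) for n in("scene","top","wrist")}
        for v in d.values(): v.pop("color")
        pickle.dump(d,open("cams.pkl","wb"))
    return pickle.load(open("cams.pkl","rb"))
C=cams()
def proj(n,P,wT=None):
    c=C[n];T=c["T"] if wT is None else wT@c["tool_from_camera"]
    P=np.atleast_2d(P);q=(P-T[:3,3])@T[:3,:3]
    K=c["camera_matrix"]
    if wT is None: uv=q[:,:2]/q[:,2:]
    else:
        r=np.linalg.norm(q[:,:2],axis=1);th=np.arctan2(r,q[:,2]);uv=q[:,:2]/r[:,None]*th[:,None]
    return uv@K[:2,:2].T+K[:2,2]
def ray(n,uv,wT=None):
    c=C[n];T=c["T"] if wT is None else wT@c["tool_from_camera"]
    x=(np.array(uv)-c["camera_matrix"][:2,2])/c["camera_matrix"][0,0]
    if wT is None: d=np.r_[x,1]
    else:
        th=np.linalg.norm(x);d=np.r_[x/th*np.sin(th),np.cos(th)]
    return T[:3,3],T[:3,:3]@d/np.linalg.norm(d)
def onz(n,uv,z,wT=None):
    o,d=ray(n,uv,wT);return o+d*(z-o[2])/d[2]
def tri(rays):
    A=0;b=0
    for o,d in rays:
        M=np.eye(3)-np.outer(d,d);A=A+M;b=b+M@o
    p=np.linalg.solve(A,b);return p,[np.linalg.norm((np.eye(3)-np.outer(d,d))@(p-o)) for o,d in rays]
def wpose(s=None):
    s=s or state();T=np.eye(4);T[:3,:3]=R.from_rotvec(s["eef_rot"]).as_matrix();T[:3,3]=s["eef_pos"];return T
E
python3 - <<'E'
from h import *
np.set_printoptions(precision=1,suppress=True)
print("rack",*[onz("top",p,30) for p in [(366.25,190),(433.75,211.25),(425,237),(358.75,216.25)]])
for nm,t,s in [("right",(422,219),(140+88/4,250+108/4)),("mid",(400.7,212.2),(140+177/4,250+77/4)),("cap",(380,205.7),(140+263/4,250+45/4)),("mouth",(271,204),(286.2,181.3))]:
    print(nm,onz("top",t,164 if nm=="mouth" else 68),onz("scene",s,164 if nm=="mouth" else 68),tri([ray("top",t),ray("scene",s)]))
print("counter",*[onz("top",p,31) for p in [(105+95/4,170+25/4),(105+295/4,170+80/4),(165,170+67),(115,170+218/4)]])
# stand: foot corners z=12 
f=[(236+57/4,145+50/4),(236+200/4,145+40/4),(236+218/4,145+288/4),(236+75/4,145+295/4)]
P=[onz("top",p,12) for p in f];print("foot",*P,np.mean(P,0))
E
```

```text
rack [ 521.  -227.1   30. ] [ 472.7 -387.    30. ] [ 411.7 -365.8   30. ] [ 458.7 -209.4   30. ]
right [ 452.6 -346.1   68. ] [ 457. -346.   68.] (array([ 453.5, -345.8,   65.5]), [np.float64(1.3245062237581888), np.float64(1.32450622375822)])
mid [ 467.5 -297.5   68. ] [ 470.6 -298.2   68. ] (array([ 468. , -297.6,   65.9]), [np.float64(0.668971149477944), np.float64(0.6689711494780614)])
cap [ 481.7 -250.4   68. ] [ 482.7 -249.6   68. ] (array([ 482.1, -249.9,   67.8]), [np.float64(0.6189834958897641), np.float64(0.6189834958898256)])
mouth [475.8  -3.4 164. ] [483.9  -4.5 164. ] (array([477.6,  -1.7, 159.4]), [np.float64(2.1917415579573625), np.float64(2.1917415579573176)])
counter [545.8 332.7  31. ] [515.  214.8  31. ] [404.5 244.   31. ] [432.2 361.   31. ]
foot [597.7  49.3  12. ] [605.1 -36.7  12. ] [455.6 -49.2  12. ] [450.3  36.2  12. ] [527.2  -0.1  12. ]
```

```bash
python3 -m jog '[0,0,-0.12,37,-56,6,0.6, 0,0,-0.24,74,-112,12,0.6, 0,0,-0.36,111,-168,18,0.6, 0,0,-0.48,148,-224,24,0.6, 0,0,-0.6,185,-280,30,0.6]' 20
python3 - <<'E'
from h import *
s=state();print(s["eef_pos"],s["eef_rot"]);T=wpose(s);print(T[:3,:3].round(3))
d=snapshot("wrist");cv2.imwrite("pics/w1.png",d["color"][:,:,::-1])
E
```

```text
time_s: 0.92
eef_pos: [466.1, 318.3, 261.4]
eef_rot: [-1.605, -2.7, -0.0]
wrist_force: [1.4, 0.5, -0.6]
gripper_width: 53.6
[466.06677912 318.25267918 261.44011532] [-1.60520353e+00 -2.70044344e+00 -3.37612337e-04]
[[-0.478  0.878  0.   ]
 [ 0.878  0.478  0.   ]
 [ 0.     0.    -1.   ]]
```

View pics/w1.png

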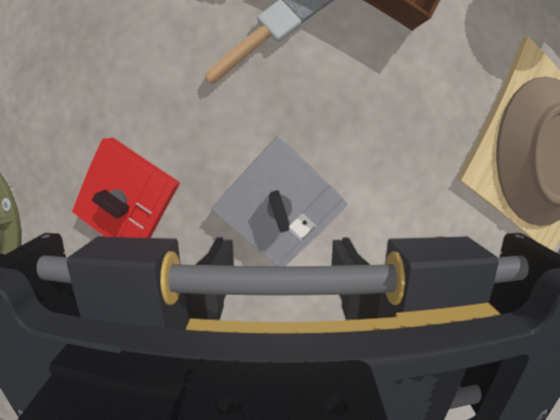

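The wrist view shows the grey counter with corners (279,138), (347,203), (283,265) and (213,203), and the window at (302,225). On to the tube.

```bash
python3 -m jog '[0,0,-0.1,20,-62,3,0.6, 0,0,-0.2,40,-124,6,0.6, 0,0,-0.3,60,-186,9,0.6, 0,0,-0.4,75,-248,9,0.6, 0,0,-0.5,90,-310,9,0.6]'
python3 - <<'E'
from h import *
s=state();print(s["eef_pos"],s["eef_rot"],s["joint_positions"].round(2));T=wpose(s)
d=snapshot("wrist");cv2.imwrite("pics/w2.png",d["color"][:,:,::-1])
E
```

```text
time_s: 1.6
eef_pos: [557.3, 20.3, 271.8]
eef_rot: [2.24, 2.193, -0.004]
wrist_force: [0.3, 0.4, 0.3]
gripper_width: 52.4
[557.29512163  20.27740767 271.80109065] [ 2.24027234  2.19318898 -0.00373424] [-0.5   0.1   0.44  1.64 -0.04  1.4  -0.07]
```

View pics/w2.png

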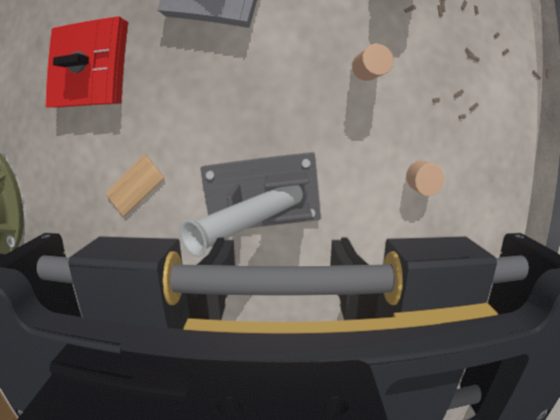

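The mouth is at (193,237) in the wrist view.

```bash
python3 - <<'E'
from h import *
np.set_printoptions(precision=1,suppress=True)
T=np.eye(4);T[:3,:3]=R.from_rotvec([2.24027,2.19319,-.00373]).as_matrix();T[:3,3]=[557.3,20.28,271.8]
print(onz("wrist",(193.5,237),164,T))
print("foot",*[onz("wrist",p,12,T) for p in [(202,163),(315,153),(319,217)]])
T[:3,:3]=R.from_rotvec([-1.6052,-2.70044,0]).as_matrix();T[:3,3]=[466.07,318.25,261.44]
print("counter",*[onz("wrist",p,31,T) for p in [(279,138),(347,203),(283,265),(213,203)]],onz("wrist",(302,225),31,T))
E
python3 -m jog '[0,0,-0.05,-15,-62,-5,0.6, 0,0,-0.1,-30,-124,-15,0.6, 0,0,-0.15,-45,-186,-35,0.6, 0,0,-0.2,-60,-246,-55,0.6, 0,0,-0.25,-75,-308,-70,0.6]'
```

```text
[480.6  -3.8 164. ]
foot [455.5  42.1  12. ] [601.1  50.6  12. ] [606.4 -34.2  12. ]
counter [438.1 363.4  31. ] [548.5 334.4  31. ] [518.9 224.7  31. ] [403.9 256.   31. ] [513.6 283.5  31. ]
time_s: 2.28
eef_pos: [489.0, -276.1, 208.1]
eef_rot: [2.507, 1.873, -0.01]
wrist_force: [1.4, 0.1, 0.1]
gripper_width: 52.4
```

```bash
python3 -m jog '[0,0,0,-15,-30,-20,0.6, 0,0,0,-30,-60,-45,0.6, 0,0,0,-37,-70,-70,0.6, 0,0,0,-37,-70,-78,0.6, 0,0,0,-37,-70,-78,0.6]'
python3 - <<'E'
from h import *
np.set_printoptions(precision=1,suppress=True)
s=state();print(s["eef_pos"],s["eef_rot"]);T=wpose(s)
d=snapshot("wrist");im=d["color"][:,:,::-1].copy();cv2.imwrite("pics/w3.png",im)
for p,z in[((452,-345.5),68),((466.3,-297.3),68),((480.5,-249.5),68),((452,-345.5),30)]:print(proj("wrist",[*p,z],T))
E
```

```text
time_s: 2.9
eef_pos: [452.7, -344.9, 130.0]
eef_rot: [2.506, 1.876, -0.01]
wrist_force: [-0.4, 0.2, -0.2]
gripper_width: 52.1
[ 452.7 -344.9  130. ] [ 2.5  1.9 -0. ]
[[280.  226.4]]
[[280.  153.4]]
[[280.2  77.5]]
[[280.1 211.2]]
```

View pics/w3.png

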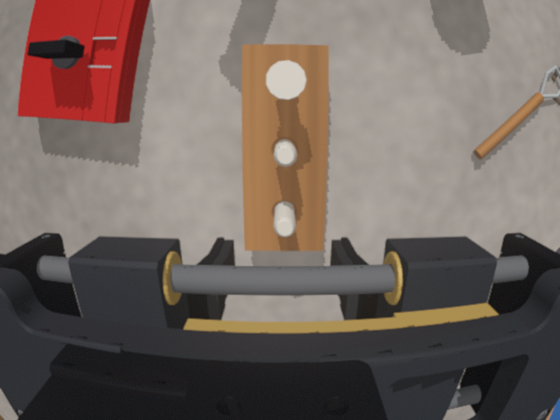

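The capped pin (286,79), mid pin (285,152) and right pin top (285,225) line up, about 3 mm to the +jaw side of my estimate. I'll correct for that, go down and grip the right pin.

```bash
python3 -m jog '[0,0,0,2.5,-1,-20,0.6, 0,0,0,2.5,-1,-45,0.6, 0,0,0,2.5,-1,-65,0.6, 0,0,0,2.5,-1,-71,0.6, 0,0,0,2.5,-1,-71,0.6]' 30
python3 -m jog '[0,0,0,0,0,0,0.1, 0,0,0,0,0,0,0.1, 0,0,0,0,0,0,0.1, 0,0,0,0,0,0,0.1, 0,0,0,0,0,0,0.1]' 30
python3 - <<'E'
from h import *
d=snapshot("wrist");cv2.imwrite("pics/w4.png",d["color"][:,:,::-1])
E
```

```text
time_s: 3.58
eef_pos: [455.7, -346.2, 59.4]
eef_rot: [2.505, 1.876, -0.01]
wrist_force: [-0.3, 0.8, 0.6]
gripper_width: 52.5
time_s: 4.2
eef_pos: [455.8, -346.2, 59.6]
eef_rot: [2.505, 1.876, -0.01]
wrist_force: [-0.3, 0.2, 1.3]
gripper_width: 14.8
```

View pics/w4.png

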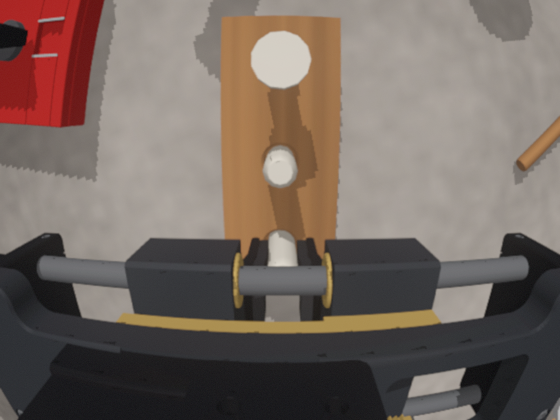

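The pin is held at (283,245) between the pads. The width reads 14.8. Lifting it.

```bash
python3 -m jog '[0,0,0,0,0,15,0.1, 0,0,0,0,0,50,0.1, 0,0,0,0,5,100,0.1, 0,0,0,0,20,150,0.1, 0,0,0,0,60,170,0.1]'
python3 - <<'E'
from h import *
print(state()["joint_positions"].round(2))
d=snapshot("wrist");e=snapshot("scene");cv2.imwrite("pics/w5.png",np.hstack([cv2.resize(d["color"],(400,300)),cv2.resize(e["color"][150:330,100:340],(400,300),interpolation=2)])[:,:,::-1])
E
```

```text
time_s: 4.88
eef_pos: [456.2, -288.8, 233.9]
eef_rot: [2.505, 1.866, -0.006]
wrist_force: [0.7, -0.3, 0.1]
gripper_width: 14.7
[-0.18  0.08  0.73  1.76 -0.04  1.31  0.27]
```

View pics/w5.png

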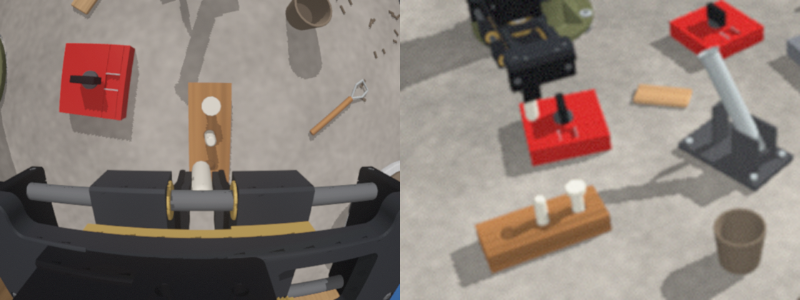

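```bash
cat >> h.py <<'E'
PSI=0.087
def tubeR(psi=PSI,t=np.radians(35)):
    z=np.array([np.sin(t)*np.cos(psi),np.sin(t)*np.sin(psi),-np.cos(t)])
    y=np.array([np.cos(t)*np.cos(psi),np.cos(t)*np.sin(psi),np.sin(t)])
    return np.c_[np.cross(y,z),y,z]
def turn(Rt): return R.from_matrix(Rt@wpose()[:3,:3].T).as_rotvec()
E
python3 - <<'E'
from h import *
np.set_printoptions(precision=3,suppress=True)
print(turn(tubeR()), np.array([415,-9.5,254])-state()["eef_pos"], wpose()[:3,:3])
E
```

```text
[-0.049 -0.601  0.359] [-43.233 273.423  20.922] [[ 0.276  0.961  0.009]
 [ 0.961 -0.276 -0.012]
 [-0.009  0.012 -1.   ]]
```

```bash
python3 -m jog '[-0.01,-0.12,0.07,-9,50,10,0.1, -0.02,-0.24,0.144,-18,104,18,0.1, -0.03,-0.36,0.215,-27,160,21,0.1, -0.04,-0.48,0.287,-35,216,21,0.1, -0.049,-0.601,0.359,-43,272,21,0.1]'
python3 -m jog '[0,0,0,0,0,0,0.1, 0,0,0,0,0,0,0.1, 0,0,0,0,0,0,0.1, 0,0,0,0,0,0,0.1, 0,0,0,0,0,0,0.1]'
python3 - <<'E'
from h import *
np.set_printoptions(precision=3,suppress=True)
s=state();print(s["joint_positions"].round(2),turn(tubeR()),s["eef_pos"]);T=wpose(s)
d=snapshot("wrist");cv2.imwrite("pics/w6.png",d["color"][:,:,::-1])
e=snapshot("scene")["color"][:,:,::-1];cv2.imwrite("pics/s6.png",cv2.resize(e[120:270,180:380],(800,600),interpolation=2))
e=snapshot("top")["color"][:,:,::-1];cv2.imwrite("pics/t6.png",cv2.resize(e[140:290,180:380],(800,600),interpolation=2))
M=np.array([478,-4,164.]);print(proj("wrist",M,T),proj("wrist",s["eef_pos"]+48*T[:3,2],T))
E
```

```text
time_s: 5.6
eef_pos: [436.6, -14.2, 165.7]
eef_rot: [2.152, 2.079, 0.888]
wrist_force: [-0.0, 1.4, -2.6]
gripper_width: 15.1
time_s: 6.22
eef_pos: [437.2, -14.3, 166.4]
eef_rot: [2.151, 2.079, 0.888]
wrist_force: [-0.1, 0.5, 0.0]
gripper_width: 15.0
[ 0.21 -0.3   0.15  2.33 -0.6   0.91  0.65] [-0.374 -0.196 -0.   ] [437.168 -14.338 166.373]
[[342.223 236.513]] [[281.188 233.052]]
```

View pics/w6.png

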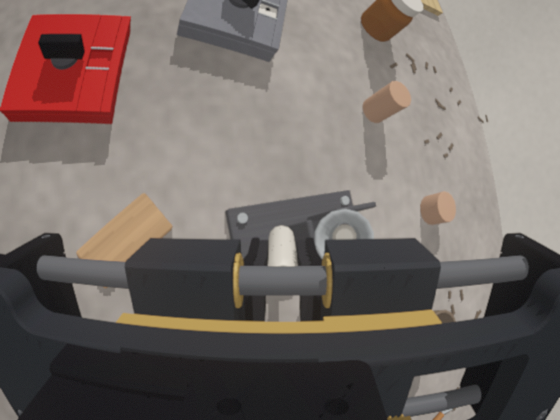

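View pics/s6.png

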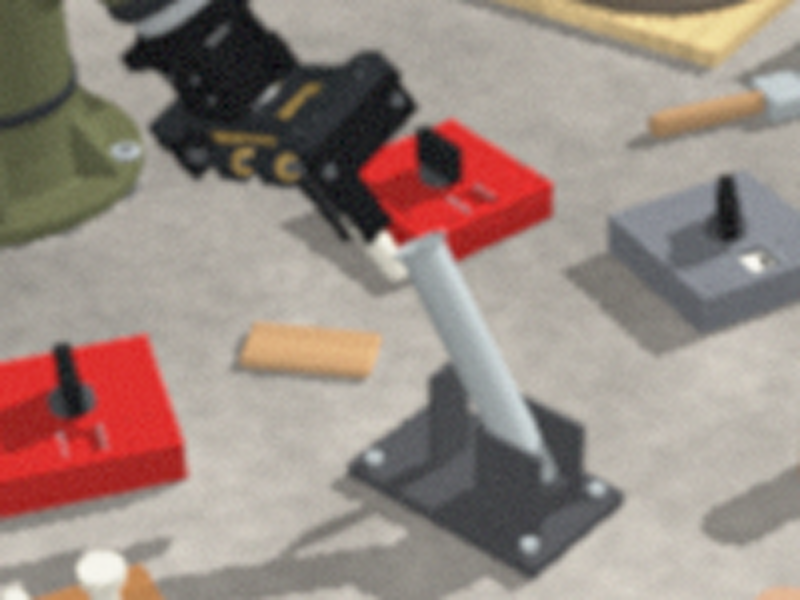

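View pics/t6.png

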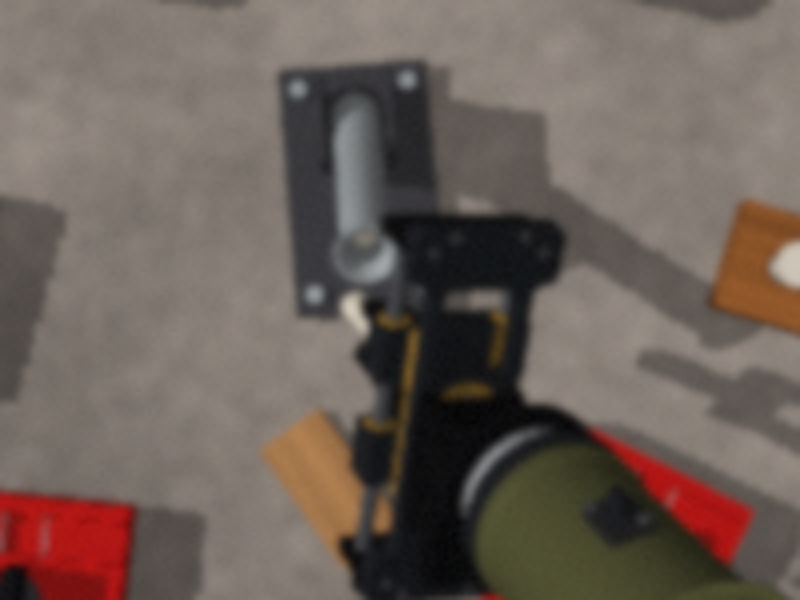

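The tilted pose isn't reached: joint 2 is at its -0.3 limit and the tool sagged about 90 mm. I'll fit a simple kinematic model to see which poses are reachable.

```bash
cat > kin.py <<'E'
from h import *
import itertools
D=[([-1.08792,.32185,-.07009,1.45167,.02262,1.37081,-.05688],[293.47,579.377,232.449],[-.72945,-3.05539,.003016]),
([-.5,.1,.44,1.64,-.04,1.4,-.07],[557.295,20.277,271.8],[2.24027,2.19319,-.00373]),
([-.18,.08,.73,1.76,-.04,1.31,.27],[456.2,-288.8,233.9],[2.505,1.866,-.006])]
def fk(q,p,sg):
    d1,L1,a1,L2,a2,L3,yaw=p[:7]
    rz=lambda t:R.from_euler('z',t).as_matrix()
    ry=lambda t:R.from_euler('y',t).as_matrix()
    X=np.array
    r=rz(sg[0]*q[0]);P=X([0,0,d1])
    r=r@ry(q[1]);P=P+r@X([0,0,L1]) 
    r=r@rz(sg[1]*q[2]);P=P+r@X([a1,0,0])
    r=r@ry(q[3]);P=P+r@X([-p[7],0,L2])
    r=r@rz(sg[2]*q[4]);P=P+r@X([a2,0,0])
    r=r@ry(q[5]);P=P+r@X([p[8],0,L3])
    r=r@rz(sg[3]*q[6]+yaw)
    return P,r
E
cat > fit.py <<'E'
from kin import *
s=state();D.append((s["joint_positions"],s["eef_pos"],s["eef_rot"]))
best=None
for sg in itertools.product([1,-1],repeat=4):
  if sg[0]==1: continue
  for y0 in(-1.57,1.57):
    def f(p):
        o=[]
        for q,P,r in D:
            a,b=fk(q,p,sg);o+=list((a-P));o+=list(300*R.from_matrix(b@R.from_rotvec(r).as_matrix().T).as_rotvec())
        return np.r_[o,0.01*(np.array(p)[[2,4,7,8]])]
    r=least_squares(f,[300,350,0,350,0,250,y0,0,0])
    if best is None or r.cost<best[0]:best=(r.cost,sg,r.x,r.fun)
np.set_printoptions(precision=3,suppress=True)
print(best[0],best[1],best[2]);print(best[3].round(1))
pickle.dump((best[2],best[1]),open("kin.pkl","wb"))
E
python3 fit.py
```

```text
785.1825809028197 (-1, -1, -1, -1) [ 509.403  439.947   -1.877  525.71  -148.388  475.999    1.573 -264.127
  -20.498]
[-30.3  13.3   0.1  -0.    0.   -0.7   5.8  17.3   2.2   1.2  -2.6   1.4
  -3.9   9.5  -2.6  -0.6   1.5  -0.    1.2  -1.    0.3   0.3   0.2  -0.6
  -0.   -1.5  -2.6  -0.2]
```

```bash
sed -i 's/r=r@rz(sg\[1\]\*q\[2\]);P=P+r@X(\[a1,0,0\])/r=r@rz(sg[1]*q[2]);P=P+r@X([a1,p[9],0])/; s/P=P+r@X(\[-p\[7\],0,L2\])/P=P+r@X([-p[7],p[10],L2])/; s/P=P+r@X(\[0,0,L1\])/P=P+r@X([0,p[11],L1])/' kin.py
cat > fit.py <<'E'
from kin import *
L="log.pkl"
ex=pickle.load(open(L,"rb")) if os.path.exists(L) else []
s=state();ex.append((s["joint_positions"],s["eef_pos"],s["eef_rot"]));pickle.dump(ex,open(L,"wb"))
D+=ex
sg=(-1,)*4
W=[.01,.01,.3,.01,.3,.03,0,.3,.3,.1,.1,.1]
p0=np.array([300,400,0,350,0,300,1.57,0,0,0,0,0.])
def f(p):
    o=[]
    for q,P,r in D:
        a,b=fk(q,p,sg);o+=list((a-P));o+=list(300*R.from_matrix(b@R.from_rotvec(r).as_matrix().T).as_rotvec())
    return np.r_[o,W*(p-p0)]
r=least_squares(f,p0)
np.set_printoptions(precision=3,suppress=True)
print(r.cost,r.x);print(r.fun[:-12].reshape(-1,6).round(1))
pickle.dump((r.x,sg),open("kin.pkl","wb"))
E
python3 fit.py
```

```text
29.956522921386707 [249.6   469.38   -0.383 510.358  -0.521 361.921   1.573   0.361  -1.71
  -5.799  -5.8   -16.072]
[[ 0.8 -1.1 -1.1 -0.   0.  -0.7]
 [ 0.9  3.5  3.3  1.2 -2.6  1.4]
 [-1.6 -1.4 -2.3 -0.6  1.5 -0. ]
 [-0.1 -0.1  0.2  0.3  0.2 -0.6]]
```

```bash
cat > ik.py <<'E'
from kin import *
p,sg=pickle.load(open("kin.pkl","rb"))
lo=np.array([-2.86,-.3,-1.38,.06,-1.56,.09,-2.69]);hi=np.array([2.86,2.09,1.24,2.45,4.7,2.05,2.69])
def ik(P,Rm,q0,n=1,near=None,w=2.0):
    def f(q):
        a,b=fk(q,p,sg);e=[*(a-P),*(400*R.from_matrix(b@Rm.T).as_rotvec())]
        if near is not None:e+=list(w*(q-near))
        return e
    r=least_squares(f,np.clip(q0,lo+.01,hi-.01),bounds=(lo,hi),max_nfev=60)
    a,b=fk(r.x,p,sg)
    return r.x,np.linalg.norm(a-P),np.linalg.norm(R.from_matrix(b@Rm.T).as_rotvec())
E
python3 - <<'E'
from ik import *
np.set_printoptions(precision=2,suppress=True)
rng=np.random.default_rng(0)
M=np.array([478,-4,164.]);Rt=tubeR();a=-Rt[:,2]
q0=state()["joint_positions"]
for dist in(20,60,110):
  for phi in(0,np.pi/2,-np.pi/2,np.pi):
    Rm=Rt@R.from_euler('z',phi).as_matrix();sol=[]
    for k in range(16):
        q,ep,er=ik(M+a*dist,Rm,q0 if k==0 else rng.uniform(lo,hi))
        sol.append((ep/10+er*10,ep,er,q))
    sol.sort(key=lambda t:t[0]);
    g=[s for s in sol if s[0]<.2]
    g.sort(key=lambda s:np.abs(s[3]-q0).max())
    b=(g or sol)[0];print(dist,round(phi,2),len(g),round(b[1],1),round(b[2],3),b[3])
E
```

```text
20 0 0 44.2 0.053 [ 0.22 -0.3  -0.18  2.34 -0.26  0.55  0.31]
20 1.57 0 44.2 0.053 [ 0.22 -0.3  -0.18  2.34 -0.26  0.55 -1.26]
20 -1.57 0 44.2 0.053 [ 0.22 -0.3  -0.18  2.34 -0.26  0.55  1.88]
20 3.14 0 44.6 0.056 [ 0.33 -0.3  -0.24  2.35 -0.38  0.56 -2.69]
60 0 0 69.0 0.098 [ 0.25 -0.3  -0.17  2.27 -0.26  0.67  0.34]
60 1.57 0 69.0 0.098 [ 0.25 -0.3  -0.17  2.27 -0.26  0.67 -1.23]
60 -1.57 0 69.0 0.098 [ 0.25 -0.3  -0.17  2.27 -0.26  0.67  1.91]
60 3.14 0 69.2 0.1 [ 0.34 -0.3  -0.21  2.27 -0.35  0.68 -2.69]
110 0 0 93.8 0.159 [ 0.29 -0.3  -0.16  2.17 -0.27  0.85  0.37]
110 1.57 0 93.8 0.159 [ 0.29 -0.3  -0.16  2.17 -0.27  0.85 -1.2 ]
110 -1.57 0 93.8 0.159 [ 0.29 -0.3  -0.16  2.17 -0.27  0.85  1.94]
110 3.14 0 93.8 0.161 [ 0.35 -0.3  -0.18  2.17 -0.33  0.85 -2.69]
```

The tilted pose is out of reach with the tool along the tube axis. Gripping the pin at an angle would fix that, with the jaw axis level so the pin leans inside the jaws. I'll work out which tool tilt at the tube and the rack is reachable.

```bash
cat >> ik.py <<'E'
def toolR(alpha,tilt,flip=1):
    # tool z tilted 'tilt' from straight down toward azimuth alpha; jaw axis level, perpendicular to alpha
    z=np.array([np.sin(tilt)*np.cos(alpha),np.sin(tilt)*np.sin(alpha),-np.cos(tilt)])
    y=flip*np.array([-np.sin(alpha),np.cos(alpha),0]);return np.c_[np.cross(y,z),y,z]
E
python3 - <<'E'
from ik import *
np.set_printoptions(precision=2,suppress=True)
rng=np.random.default_rng(0)
M=np.array([478,-4,164.]);a=-tubeR()[:,2]
def test(P,Rm,lab,n=10):
    sol=[]
    for k in range(n):
        q,ep,er=ik(P,Rm,[0,.1,0,1.7,0,1.3,0] if k==0 else rng.uniform(lo,hi)); sol.append((ep/10+er*10,ep,er,q))
        if sol[-1][0]<.1: break
    b=min(sol,key=lambda t:t[0]);print(lab,round(b[1],1),round(b[2],3),b[3])
for g in(0,5,10,15,20):
  for d in(10,45,80): test(M+a*d,toolR(PSI,np.radians(g)),("tube",g,d))
Q=np.array([454.5,-346,60.])
for be in(20,25,30,35):
  for al in(-.29,-.64): test(Q,toolR(al,-np.radians(be)),("rack",be,al));test(Q+[0,0,80],toolR(al,-np.radians(be)),("rackup",be,al))
E
```

```text
('tube', 0, 10) 0.0 0.0 [ 0.05 -0.01 -0.1   1.95 -0.    1.2   1.61]
('tube', 0, 45) 0.3 0.001 [-0.79 -0.14  0.69  1.98  0.09  1.27  1.53]
('tube', 0, 80) 0.0 0.0 [-1.04 -0.29  0.85  1.98  0.22  1.36  1.4 ]
('tube', 5, 10) 0.0 0.0 [ 1.51 -0.27 -1.36  1.99 -0.32  1.14  1.93]
('tube', 5, 45) 0.0 0.0 [ 1.21 -0.26 -1.08  1.99 -0.27  1.2   1.88]
('tube', 5, 80) 0.4 0.001 [-0.71 -0.29  0.56  2.04  0.17  1.27  1.45]
('tube', 10, 10) 0.0 0.0 [-0.21 -0.15  0.15  2.1   0.02  1.02  1.59]
('tube', 10, 45) 0.5 0.001 [ 1.   -0.3  -0.87  2.06 -0.29  1.12  1.9 ]
('tube', 10, 80) 0.0 0.0 [-0.15 -0.29  0.09  2.08  0.02  1.17  1.59]
('tube', 15, 10) 0.0 0.0 [-0.11 -0.21  0.06  2.16  0.    0.93  1.61]
('tube', 15, 45) 0.2 0.0 [ 0.58 -0.3  -0.51  2.14 -0.22  1.02  1.82]
('tube', 15, 80) 11.1 0.022 [ 0.16 -0.3  -0.16  2.11 -0.08  1.09  1.7 ]
('tube', 20, 10) 0.0 0.0 [ 0.19 -0.27 -0.19  2.22 -0.11  0.84  1.71]
('tube', 20, 45) 11.1 0.02 [ 0.17 -0.3  -0.16  2.19 -0.1   0.93  1.71]
('tube', 20, 80) 28.1 0.054 [ 0.18 -0.3  -0.16  2.13 -0.1   1.02  1.72]
('rack', 20, -0.29) 0.6 0.002 [ 0.64  0.55 -0.13  1.54  0
[... 415 characters left out ...]
.74  0.63 -0.19  1.44  0.08  1.52  1.47]
('rackup', 25, -0.64) 0.9 0.002 [ 0.07  0.69  0.84  1.41 -0.39  1.69  1.86]
('rack', 30, -0.29) 0.0 0.0 [ 0.2   0.72  0.5   1.41 -0.14  1.58  1.98]
('rackup', 30, -0.29) 0.0 0.0 [ 1.1   0.8  -0.95  1.31  0.58  1.86  1.44]
('rack', 30, -0.64) 0.0 0.0 [ 0.82  0.72 -0.32  1.36  0.15  1.62  1.42]
('rackup', 30, -0.64) 0.0 0.0 [ 0.48  0.62  0.2   1.32 -0.1   1.74  1.62]
('rack', 35, -0.29) 0.0 0.0 [ 0.26  0.77  0.41  1.33 -0.08  1.66  1.95]
('rackup', 35, -0.29) 0.0 0.0 [ 0.29  0.69  0.36  1.28 -0.03  1.79  1.93]
('rack', 35, -0.64) 0.0 0.0 [ 0.75  0.77 -0.22  1.28  0.1   1.71  1.46]
('rackup', 35, -0.64) 0.0 0.0 [ 0.35  0.72  0.44  1.25 -0.21  1.84  1.71]
```

Plan: put the pin back upright in its hole, then regrip with the tool leaning 30° and the jaws along the row.

Run:
```python
from ik import *
np.set_printoptions(precision=3,suppress=True)
print(turn(R.from_rotvec([2.505,1.876,-0.01]).as_matrix()),np.array([455.8,-346.2,59.6])-state()["eef_pos"])
```

```text
[-0.343  0.472 -0.247] [  19.015 -332.051 -106.274]
```

```bash
python3 -m jog '[-0.03,0.05,-0.02,-12,-15,10,0.1, -0.08,0.12,-0.06,-15,-40,20,0.1, -0.15,0.21,-0.11,-10,-90,30,0.1, -0.23,0.31,-0.16,0,-150,25,0.1, -0.29,0.4,-0.21,10,-210,10,0.1]'
python3 - <<'E'
from ik import *
np.set_printoptions(precision=3,suppress=True)
print(turn(R.from_rotvec([2.505,1.876,-0.01]).as_matrix()),np.array([455.8,-346.2,59.6])-state()["eef_pos"])
E
```

```text
time_s: 7.0
eef_pos: [448.4, -226.1, 177.5]
eef_rot: [2.465, 1.916, 0.127]
wrist_force: [0.6, -0.7, 0.1]
gripper_width: 14.9
[-0.048  0.073 -0.037] [   7.367 -120.086 -117.896]
```

```bash
python3 -m jog '[-0.048,0.073,-0.037,4,-60,-20,0.1, -0.048,0.073,-0.037,7.4,-120,-40,0.1, -0.048,0.073,-0.037,7.4,-120,-55,0.1, -0.048,0.073,-0.037,7.4,-120,-60,0.1, -0.048,0.073,-0.037,7.4,-120,-60,0.1]'
python3 - <<'E'
from ik import *
np.set_printoptions(precision=3,suppress=True)
s=state();print(turn(R.from_rotvec([2.505,1.876,-0.01]).as_matrix()),np.array([455.8,-346.2,59.6])-s["eef_pos"])
d=snapshot("wrist");cv2.imwrite("pics/w7.png",d["color"][:,:,::-1])
E
```

```text
time_s: 7.62
eef_pos: [456.2, -344.4, 117.5]
eef_rot: [2.505, 1.879, -0.009]
wrist_force: [0.5, -0.0, 0.6]
gripper_width: 15.2
[-0.001  0.    -0.001] [ -0.408  -1.831 -57.86 ]
```

View pics/w7.png

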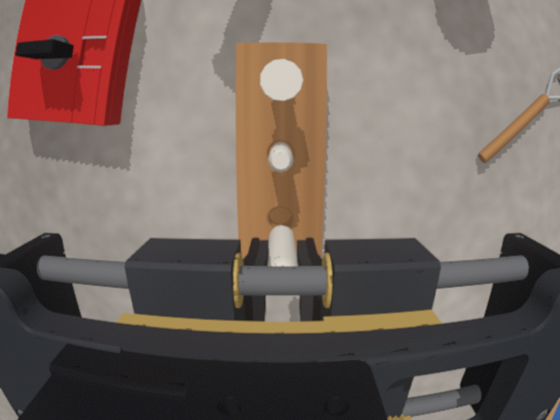

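The hole is at (281,214), right below the pin, so I'll lower it straight in.

```bash
python3 -m jog '[0,0,0,-0.4,-1.8,-8,0.1, 0,0,0,-0.4,-1.8,-20,0.1, 0,0,0,-0.4,-1.8,-33,0.1, 0,0,0,-0.4,-1.8,-45,0.1, 0,0,0,-0.4,-1.8,-54,0.1]'
python3 -m jog '[0,0,0,0,0,-1,0.1, 0,0,0,0,0,-1,0.35, 0,0,0,0,0,-1,0.5, 0,0,0,0,0,-1,0.5, 0,0,0,0,0,10,0.5]'
```

```text
time_s: 8.3
eef_pos: [455.8, -346.2, 62.9]
eef_rot: [2.504, 1.879, -0.009]
wrist_force: [-0.7, 0.5, -0.9]
gripper_width: 15.0
time_s: 8.93
eef_pos: [455.2, -345.8, 72.7]
eef_rot: [2.505, 1.879, -0.01]
wrist_force: [0.6, -0.1, -0.5]
gripper_width: 41.7
```

```bash
python3 -m jog '[0,0,0,0,0,20,0.4, 0,0,0.1,0,0,50,0.4, 0,0,0.28,0,0,70,0.4, 0,0,0.46,0,0,75,0.4, 0,0,0.64,0,0,75,0.4]'
python3 - <<'E'
from ik import *
np.set_printoptions(precision=3,suppress=True)
s=state();print(turn(toolR(-.29,-np.radians(30))),np.array([454.5,-346,130])-s["eef_pos"])
E
```

```text
time_s: 9.55
eef_pos: [455.9, -346.3, 149.7]
eef_rot: [1.777, 2.574, -0.005]
wrist_force: [-0.2, -0.3, -0.7]
gripper_width: 34.6
[0.374 0.411 0.897] [ -1.357   0.304 -19.691]
```

```bash
python3 -m jog '[0.05,0.06,0.13,0,0,0,0.4, 0.11,0.12,0.27,0,0,0,0.4, 0.18,0.2,0.43,0,0,-5,0.4, 0.24,0.27,0.58,0,0,-10,0.4, 0.31,0.34,0.74,0,0,-10,0.4]'
python3 - <<'E'
from ik import *
np.set_printoptions(precision=3,suppress=True)
s=state();print(s["joint_positions"],turn(toolR(-.29,-np.radians(30))),np.array([454.5,-346,130])-s["eef_pos"])
E
```

```text
time_s: 10.18
eef_pos: [455.9, -346.9, 140.4]
eef_rot: [-0.607, -2.638, -0.087]
wrist_force: [-0.5, 0.1, -0.3]
gripper_width: 35.2
[ 0.688  0.551 -0.189  1.394  0.155  1.642  1.599] [0.064 0.069 0.153] [ -1.384   0.874 -10.353]
```

```bash
python3 -m jog '[0.064,0.069,0.153,-1,1,-8,0.4, 0.064,0.069,0.153,-1,1,-10,0.4, 0.064,0.069,0.153,-1,1,-10,0.4, 0.064,0.069,0.153,-1,1,-10,0.4, 0.064,0.069,0.153,-1,1,-10,0.4]'
python3 - <<'E'
from ik import *
np.set_printoptions(precision=3,suppress=True)
s=state();T=wpose(s);print(s["eef_pos"],s["joint_positions"],turn(toolR(-.29,-np.radians(30))),np.array([454.5,-346,130])-s["eef_pos"])
d=snapshot("wrist");cv2.imwrite("pics/w8.png",d["color"][:,:,::-1])
for p,z in[((454.5,-346),68),((468.5,-297.5),68),((482.5,-249.5),68),((454.5,-346),30)]:print(proj("wrist",[*p,z],T))
E
```

```text
time_s: 10.8
eef_pos: [454.6, -346.5, 131.5]
eef_rot: [-0.382, -2.595, -0.101]
wrist_force: [0.0, -0.1, 0.4]
gripper_width: 34.6
[ 454.605 -346.462  131.491] [ 0.67   0.614 -0.207  1.347  0.209  1.709  1.721] [0.001 0.001 0.002] [-0.105  0.462 -1.491]
[[281.966 271.783]]
[[352.617 269.954]]
[[416.644 266.731]]
[[282.044 274.875]]
```

View pics/w8.png

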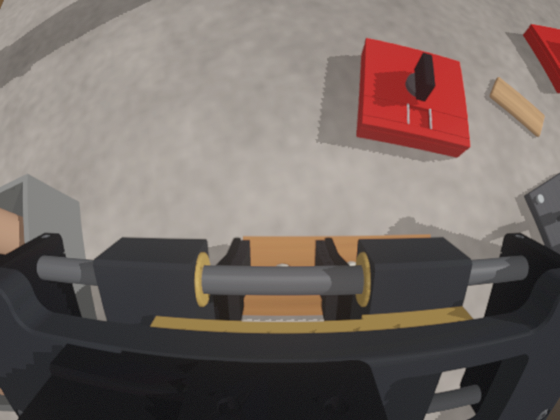

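The pin shows at (283,266), centred between the fingers at (230) and (335). Going down and gripping.

```bash
python3 -m jog '[0,0,0,0.6,0.4,-20,0.4, 0,0,0,0.6,0.4,-40,0.4, 0,0,0,0.6,0.4,-58,0.4, 0,0,0,0.6,0.4,-70,0.4, 0,0,0,0.6,0.4,-70.5,0.4]'
python3 -m jog '[0,0,0,0,0,0,0.1, 0,0,0,0,0,0,0.1, 0,0,0,0,0,0,0.1, 0,0,0,0,0,0,0.1, 0,0,0,0,0,0,0.1]' 40
```

```text
time_s: 11.48
eef_pos: [454.6, -345.5, 59.4]
eef_rot: [-0.381, -2.593, -0.102]
wrist_force: [1.0, -0.0, -0.5]
gripper_width: 34.5
time_s: 12.1
eef_pos: [454.7, -345.6, 59.9]
eef_rot: [-0.381, -2.593, -0.102]
wrist_force: [0.3, 0.6, 2.5]
gripper_width: 14.8
```

```bash
python3 -m jog '[0,0,0,0,0,15,0.1, 0,0,0,0,0,45,0.1, 0,0,0,-2,5,90,0.1, 0,0,0,-4,30,140,0.1, 0,0,0,-6,80,165,0.1]'
python3 - <<'E'
from ik import *
np.set_printoptions(precision=3,suppress=True)
s=state();T=wpose(s);print(turn(toolR(PSI,np.radians(5))),np.array([436,-8,224])-s["eef_pos"])
d=snapshot("wrist");cv2.imwrite("pics/w9.png",d["color"][:,:,::-1])
E
```

```text
time_s: 12.72
eef_pos: [449.0, -267.1, 228.3]
eef_rot: [-0.388, -2.597, -0.1]
wrist_force: [1.3, 0.8, -0.4]
gripper_width: 14.9
[-0.061 -0.607  0.372] [-13.    259.116  -4.325]
```

View pics/w9.png

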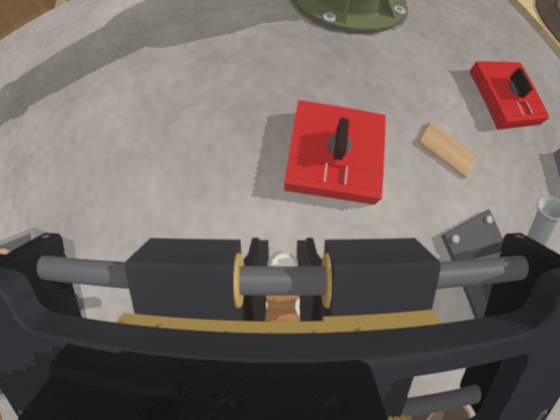

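```bash
python3 -m jog '[-0.01,-0.12,0.07,-3,50,10,0.1, -0.02,-0.24,0.144,-6,104,15,0.1, -0.03,-0.36,0.215,-12,156,15,0.1, -0.045,-0.48,0.29,-16,208,15,0.1, -0.061,-0.607,0.372,-20,259,15,0.1]'
python3 -m jog '[0,0,0,0,0,0,0.1, 0,0,0,0,0,0,0.1, 0,0,0,0,0,0,0.1, 0,0,0,0,0,0,0.1, 0,0,0,0,0,0,0.1]'
cat > look.py <<'E'
import sys
from ik import *
np.set_printoptions(precision=3,suppress=True)
n=sys.argv[1];M=np.array([478,-4,164.])
s=state();T=wpose(s);print(s["joint_positions"],turn(toolR(PSI,np.radians(5))),s["eef_pos"],s["wrist_force"])
a=-tubeR()[:,2];r=s["eef_pos"]-M;print("along",r@a,"perp",r-(r@a)*a)
d=snapshot("wrist");cv2.imwrite(f"pics/w{n}.png",d["color"][:,:,::-1])
e=snapshot("scene")["color"][:,:,::-1];f=snapshot("top")["color"][:,:,::-1]
cv2.imwrite(f"pics/st{n}.png",np.hstack([cv2.resize(e[140:230,230:350],(400,300),interpolation=2),cv2.resize(f[160:250,210:330],(400,300),interpolation=2)]))
print("M",proj("wrist",M,T),"first pin ax",proj("wrist",M-a*20,T),"pin bottom",proj("wrist",s["eef_pos"]-48*a,T),"top",proj("wrist",s["eef_pos"]+8*a,T))
E
python3 look.py 10
```

```text
time_s: 13.4
eef_pos: [431.3, 3.4, 247.7]
eef_rot: [-0.158, 3.043, 0.004]
wrist_force: [0.1, -0.7, 0.6]
gripper_width: 14.8
time_s: 14.02
eef_pos: [431.5, 2.8, 247.3]
eef_rot: [-0.156, 3.045, 0.006]
wrist_force: [-0.3, 0.7, -0.4]
gripper_width: 14.8
[ 0.495 -0.235 -0.473  1.982 -0.123  1.279  1.731] [ 0.     0.006 -0.016] [431.539   2.822 247.292] [-0.346  0.724 -0.427]
along 94.43711023102047 perp [ 7.501 11.529  5.934]
M [[267.092 261.122]] first pin ax [[267.964 263.329]] pin bottom [[280.63  270.257]] top [[281.022 262.511]]
```

View pics/w10.png

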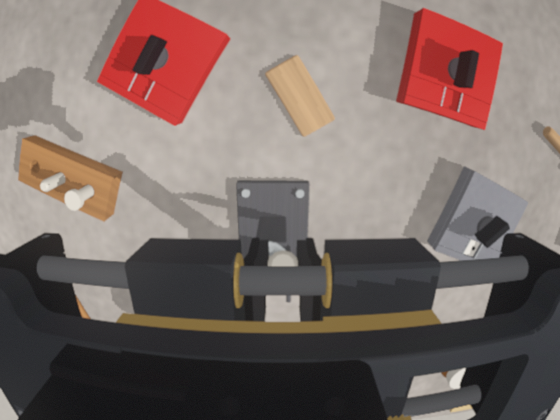

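View pics/st10.png

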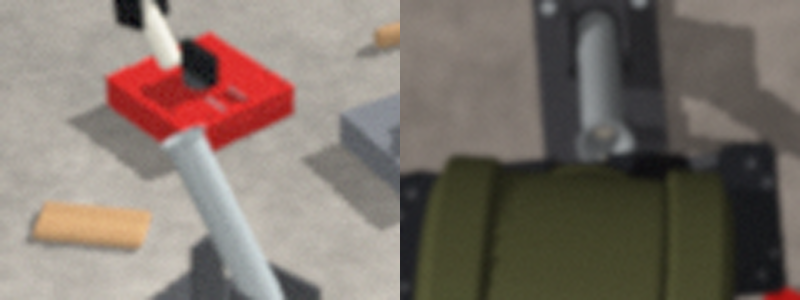

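The pin is held parallel to the tube. I'll correct sideways and close in to about 12 mm off the mouth.

```bash
python3 -m jog '[0,0,0,-5,-6,-3,0.1, 0,0.006,-0.016,-4,-11,-10,0.1, 0,0.006,-0.016,4,-10,-22,0.1, 0,0.006,-0.016,12,-10,-34,0.1, 0,0.006,-0.016,12,-10,-34,0.1]'
python3 look.py 11
python3 - <<'E'
from ik import *
im=cv2.imread("pics/w11.png");cv2.imwrite("pics/w11c.png",cv2.resize(im[215:305,220:340],(800,600),interpolation=2))
a=-tubeR()[:,2];s=state();print(proj("scene",s["eef_pos"]-48*a),proj("scene",s["eef_pos"]-40*a),proj("scene",[[478,-4,164]]))
e=cv2.imread("pics/st11.png")
cv2.imwrite("pics/s11.png",cv2.resize(e[:,:400],(800,600),interpolation=2))
E
```

```text
time_s: 14.8
eef_pos: [443.1, -6.5, 211.8]
eef_rot: [-0.135, 3.054, 0.006]
wrist_force: [-0.1, -0.5, -0.2]
gripper_width: 14.5
[ 0.5   -0.175 -0.482  2.009 -0.097  1.205  1.711] [-0.    -0.003 -0.001] [443.071  -6.469 211.837] [-0.103 -0.453 -0.225]
along 59.26703669329603 perp [-1.063  0.484 -0.712]
M [[280.362 273.842]] first pin ax [[280.486 275.559]] pin bottom [[281.16  270.859]] top [[280.903 262.376]]
[[282.43971727 175.47165201]] [[280.93399546 172.44634343]] [[284.65353732 180.20909749]]
```

View pics/w11c.png

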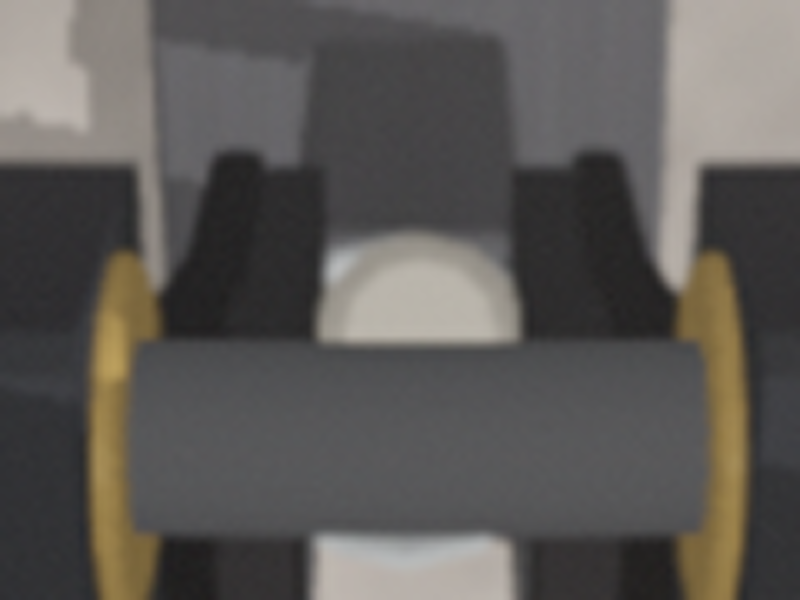

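View pics/s11.png

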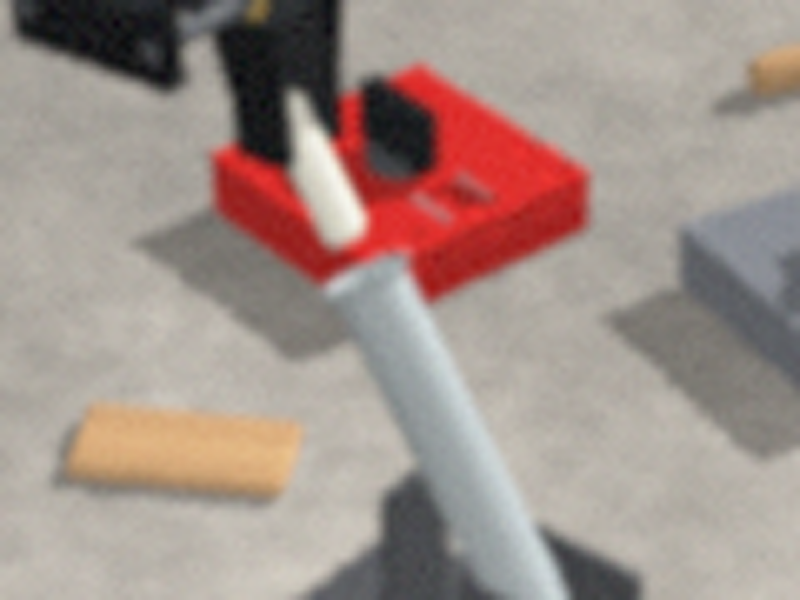

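The scene view has the pin tip at (282,176) and the mouth at (285.5,181). Pin and tube are within about 1.5 mm of coaxial, so I'll feed in gently.

```bash
python3 -m jog '[0,0,0,2.5,-0.5,-0.8,0.1, 0,0,0,4.5,-0.3,-3.5,0.1, 0,0,0,6.5,-0.2,-6.5,0.1, 0,0,0,8.5,-0.1,-9,0.1, 0,0,0,10,0,-11.4,0.1]'
python3 -m jog '[0,0,0,1.4,0.1,-2,0.1, 0,0,0,2.9,0.2,-4.1,0.1, 0,0,0,4,0.3,-6,0.1, 0,0,0,5.7,0.5,-8.2,0.1, 0,0,0,5.7,0.5,-8.2,0.1]'
python3 look.py 12;python3 - <<'E'
import cv2
e=cv2.imread("pics/st12.png")
cv2.imwrite("pics/s12.png",cv2.resize(e[:,:400],(800,600),interpolation=2))
E
```

```text
time_s: 15.58
eef_pos: [453.6, -6.7, 201.9]
eef_rot: [-0.134, 3.052, 0.005]
wrist_force: [-1.1, -0.1, -0.1]
gripper_width: 14.7
time_s: 16.2
eef_pos: [458.9, -6.1, 193.2]
eef_rot: [-0.134, 3.053, 0.005]
wrist_force: [-0.9, 0.8, -0.4]
gripper_width: 15.1
[ 0.497 -0.122 -0.497  2.006 -0.071  1.158  1.685] [ 0.    -0.001 -0.001] [458.933  -6.116 193.213] [-0.925  0.794 -0.388]
along 34.92997181508332 perp [ 0.893 -0.375  0.6  ]
M [[281.892 267.538]] first pin ax [[281.916 269.966]] pin bottom [[281.22  270.755]] top [[280.89 262.4 ]]
```

View pics/s12.png

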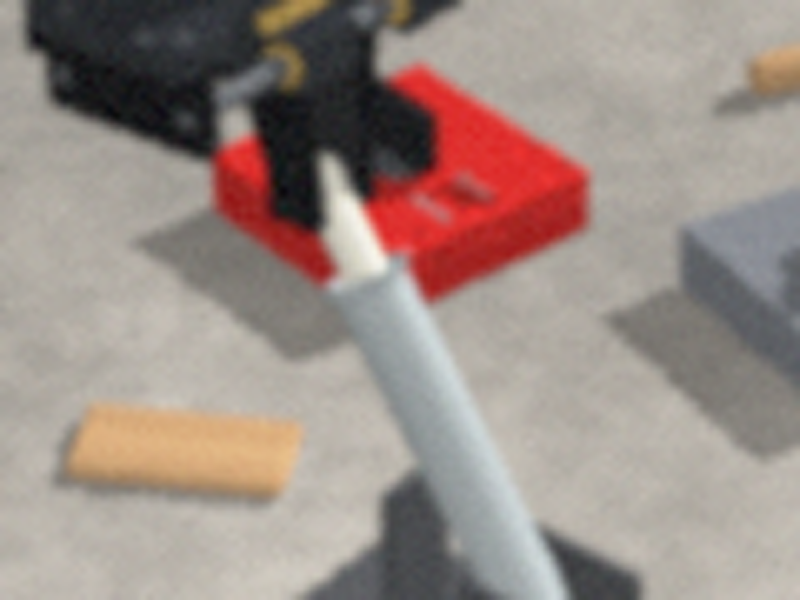

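```bash
python3 -m jog '[0,0,0,2.3,0.6,-0.8,0.1, 0,0,0,3.5,0.7,-2.6,0.1, 0,0,0,4.6,0.8,-4.2,0.1, 0,0,0,5.8,0.9,-5.8,0.1, 0,0,0,6.9,1,-7.3,0.1]'
python3 look.py 13;python3 - <<'E'
import cv2,numpy as np
e=cv2.imread("pics/st13.png");im=cv2.imread("pics/w13.png")
cv2.imwrite("pics/s13.png",np.hstack([e[:,:400],cv2.resize(im[215:305,220:340],(400,300),interpolation=2)]))
E
```

```text
time_s: 16.98
eef_pos: [464.8, -5.3, 185.8]
eef_rot: [-0.134, 3.055, 0.005]
wrist_force: [-6.2, -0.6, 0.7]
gripper_width: 14.6
[ 0.495 -0.099 -0.504  2.002 -0.059  1.143  1.672] [ 0.001 -0.004 -0.001] [464.755  -5.26  185.771] [-6.171 -0.605  0.666]
along 25.46518618033699 perp [1.306 0.009 0.911]
M [[281.293 265.411]] first pin ax [[281.379 268.226]] pin bottom [[281.229 270.945]] top [[280.888 262.357]]
```

View pics/s13.png

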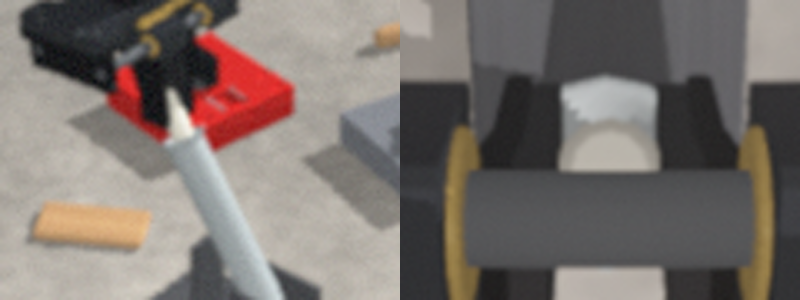

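Lateral force is about 5 N from the +e wall, so I'll back off 1 mm sideways and carry on.

```bash
python3 -m jog '[0,0,0,-0.8,0,-0.6,0.1, 0,0,0,0.3,0.1,-2.2,0.1, 0,0,0,1.5,0.2,-3.9,0.1, 0,0,0,2.6,0.3,-5.5,0.1, 0,0,0,2.6,0.3,-5.5,0.1]'
python3 look.py 14
```

```text
time_s: 17.75
eef_pos: [467.8, -5.0, 180.1]
eef_rot: [-0.134, 3.054, 0.005]
wrist_force: [-1.8, -0.7, -0.8]
gripper_width: 14.5
[ 0.493 -0.087 -0.507  2.004 -0.053  1.129  1.666] [ 0.    -0.003 -0.001] [467.838  -4.954 180.051] [-1.839 -0.673 -0.828]
along 19.00261983594918 perp [ 0.696 -0.007  0.485]
M [[281.194 265.635]] first pin ax [[281.288 268.487]] pin bottom [[281.221 270.875]] top [[280.889 262.372]]
```

```bash
python3 -m jog '[0,0,0,0.4,0,-1,0.1, 0,0,0,0.9,0.1,-1.9,0.1, 0,0,0,1.4,0.2,-2.8,0.1, 0,0,0,1.9,0.2,-3.7,0.1, 0,0,0,2.4,0.3,-4.6,0.1]'
python3 look.py 15;python3 - <<'E'
import cv2,numpy as np
e=cv2.imread("pics/st15.png");im=cv2.imread("pics/w15.png")
cv2.imwrite("pics/s15.png",np.hstack([e[:,:400],cv2.resize(im[215:305,220:340],(400,300),interpolation=2)]))
E
```

```text
time_s: 18.52
eef_pos: [470.4, -4.7, 175.7]
eef_rot: [-0.134, 3.054, 0.005]
wrist_force: [-4.2, -1.1, 5.4]
gripper_width: 15.2
[ 0.492 -0.076 -0.509  2.005 -0.048  1.119  1.66 ] [ 0.001 -0.002 -0.001] [470.45   -4.662 175.734] [-4.15  -1.071  5.401]
along 13.958924834259415 perp [0.426 0.033 0.299]
M [[281.055 265.384]] first pin ax [[281.17  268.314]] pin bottom [[281.232 270.834]] top [[280.887 262.382]]
```

View pics/s15.png

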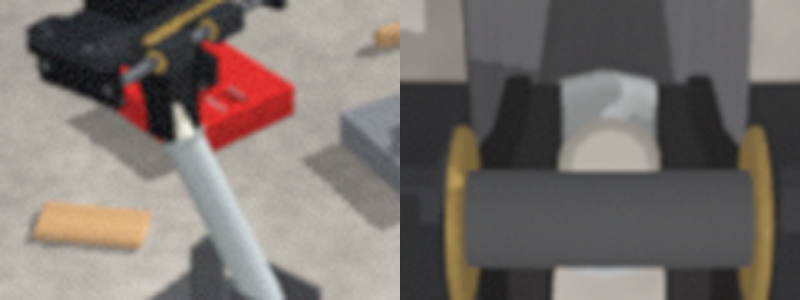

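```bash
python3 -m jog '[0,0,0,0.3,0,-0.6,0.1, 0,0,0,0.6,0.1,-1,0.1, 0,0,0,0.9,0.1,-1.6,0.1, 0,0,0,1.2,0.1,-2,0.1, 0,0,0,1.2,0.1,-2,0.1]'
```

```text
time_s: 19.3
eef_pos: [470.9, -4.6, 175.0]
eef_rot: [-0.134, 3.055, 0.004]
wrist_force: [-10.7, -0.6, 14.2]
gripper_width: 14.7
```

The fingertips are on the rim: stiff at 18 N, with the pin about 35 mm in. I'll release and back out along the tube.

```bash
python3 -m jog '[0,0,0,-1,0,1.5,0.1, 0,0,0,-1,0,1.5,0.4, 0,0,0,-1,0,1.5,0.4, 0,0,0,-8,-0.6,11,0.4, 0,0,0,-20,-1.7,28,0.4]'
python3 -m jog '[0,0,0,-4,0,8,0, 0,0,0,-4,0,8,0, 0,0,0,-4,0,8,0, 0,0,0,-4,0,8,0, 0,0,0,-4,0,8,0]' 20
python3 look.py 16;python3 - <<'E'
import cv2,numpy as np
from ik import *
e=cv2.imread("pics/st16.png");im=cv2.imread("pics/w16.png")
cv2.imwrite("pics/s16.png",np.hstack([e[:,:400],cv2.resize(im[215:305,220:340],(400,300),interpolation=2)]))
s=state();T=wpose(s);a=-tubeR()[:,2];M=np.array([478,-4,164.])
c=s["eef_pos"]+T[:3,:3]@[-9.5,0,11];r=c-M
print("corner along",r@a,"perp",r-(r@a)*a)
E
```

```text
time_s: 19.92
eef_pos: [450.4, -6.2, 203.3]
eef_rot: [-0.135, 3.056, 0.005]
wrist_force: [0.7, -0.2, 0.9]
gripper_width: 34.1
time_s: 20.55
eef_pos: [446.3, -6.1, 210.8]
eef_rot: [-0.135, 3.057, 0.006]
wrist_force: [-0.1, -0.4, 0.0]
gripper_width: 1.1
[ 0.501 -0.164 -0.487  2.002 -0.091  1.204  1.705] [ 0.    -0.005 -0.001] [446.326  -6.121 210.811] [-0.14  -0.362  0.047]
along 56.550268792969376 perp [0.639 0.697 0.488]
M [[280.268 270.773]] first pin ax [[280.406 272.834]] pin bottom [[281.174 271.061]] top [[280.9   262.331]]
corner along 42.41532745065205 perp [2.9558468  0.88833336 2.11592565]
```

View pics/s16.png

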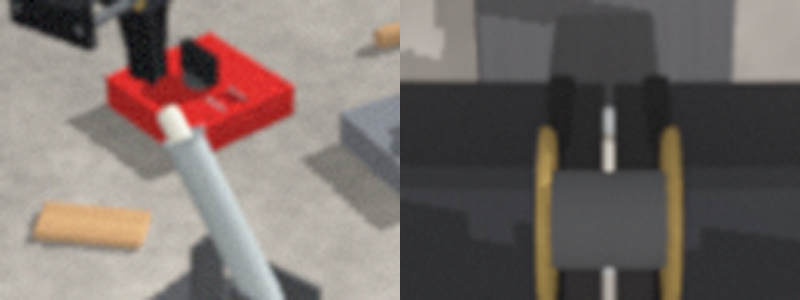

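Pin 1 stands in the tube with about 20 mm out (crop (172,112) against the mouth at (183,138)). I'll push it in with shut fingers.

```bash
python3 -m jog '[0,0,0,-2,-0.6,-1.4,0, 0,0,0,2,-0.3,-7,0, 0,0,0,5.5,0,-12,0, 0,0,0,9.4,0.3,-17.5,0, 0,0,0,9.4,0.3,-17.5,0]'
python3 -m jog '[0,0,0,1.5,0.1,-2,0, 0,0,0,3,0.2,-4,0, 0,0,0,4.5,0.3,-6.2,0, 0,0,0,5.7,0.5,-8.2,0, 0,0,0,5.7,0.5,-8.2,0]'
python3 look.py 17;python3 - <<'E'
from ik import *
e=cv2.imread("pics/st17.png");im=cv2.imread("pics/w17.png")
cv2.imwrite("pics/s17.png",np.hstack([e[:,:400],cv2.resize(im[215:305,220:340],(400,300),interpolation=2)]))
s=state();T=wpose(s);a=-tubeR()[:,2];M=np.array([478,-4,164.])
c=s["eef_pos"]+T[:3,:3]@[-9.5,0,11];r=c-M
print("corner along",r@a,"perp",r-(r@a)*a)
E
```

```text
time_s: 21.32
eef_pos: [455.7, -5.7, 192.9]
eef_rot: [-0.135, 3.058, 0.006]
wrist_force: [0.0, -0.3, 0.3]
gripper_width: 0.4
time_s: 21.95
eef_pos: [461.6, -5.1, 184.7]
eef_rot: [-0.135, 3.057, 0.007]
wrist_force: [-0.8, -0.5, 2.0]
gripper_width: 0.3
[ 0.497 -0.104 -0.504  2.008 -0.063  1.144  1.676] [-0.    -0.006 -0.001] [461.634  -5.144 184.679] [-0.76  -0.464  1.965]
along 26.347808152337453 perp [-1.31   0.169 -0.904]
M [[280.581 270.945]] first pin ax [[280.692 273.294]] pin bottom [[281.131 271.087]] top [[280.91  262.325]]
corner along 12.137949350453098 perp [0.67962077 0.31876905 0.49347007]
```

View pics/s17.png

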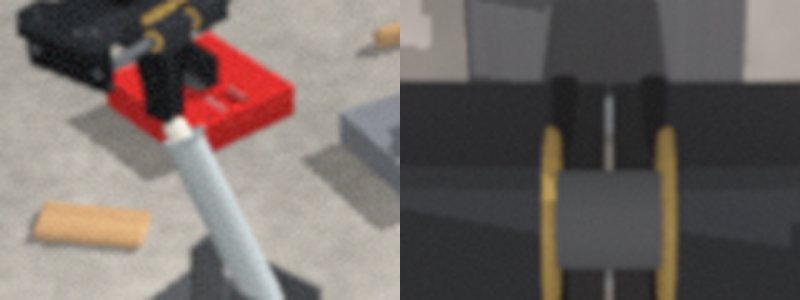

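```bash
python3 -m jog '[0,0,0,1.2,0.1,-1.7,0, 0,0,0,2.3,0.2,-3.3,0, 0,0,0,3.4,0.3,-5,0, 0,0,0,4.9,0.4,-7,0, 0,0,0,4.9,0.4,-7,0]'
python3 look.py 18;python3 - <<'E'
from ik import *
e=cv2.imread("pics/st18.png")
cv2.imwrite("pics/s18.png",cv2.resize(e[:,:400],(800,600)))
s=state();T=wpose(s);a=-tubeR()[:,2];M=np.array([478,-4,164.])
c=s["eef_pos"]+T[:3,:3]@[-9.5,0,11];r=c-M
print("corner along",r@a,"perp",r-(r@a)*a)
E
```

```text
time_s: 22.72
eef_pos: [466.3, -4.8, 177.3]
eef_rot: [-0.135, 3.058, 0.007]
wrist_force: [-1.3, 0.2, 1.8]
gripper_width: 0.6
[ 0.495 -0.085 -0.508  2.008 -0.053  1.127  1.666] [-0.    -0.006 -0.001] [466.324  -4.826 177.334] [-1.338  0.207  1.767]
along 17.635808196328504 perp [-1.599  0.053 -1.112]
M [[280.686 270.42 ]] first pin ax [[280.79  272.939]] pin bottom [[281.13  271.129]] top [[280.91  262.315]]
corner along 3.429938944276677 perp [0.4306434  0.23379087 0.31462342]
```

View pics/s18.png

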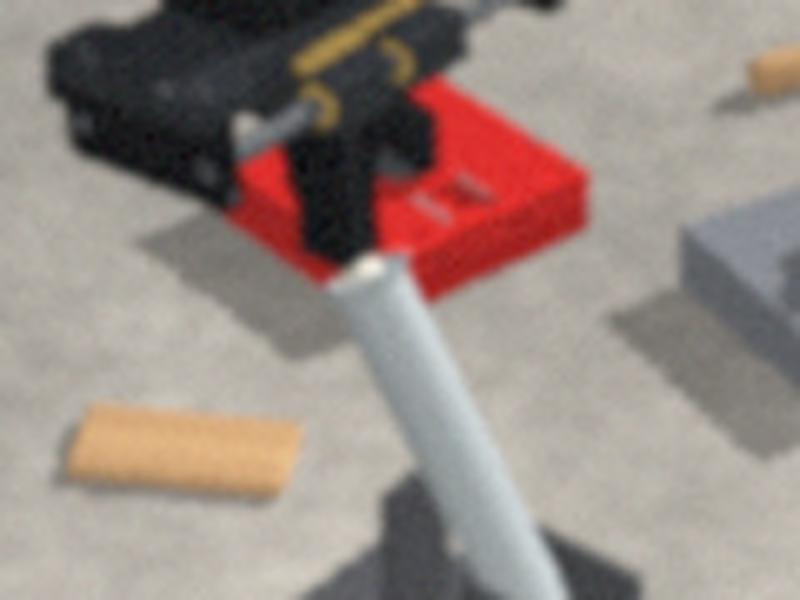

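Pin 1 is in, with its top about 3 mm out. Now for the middle pin.

```bash
python3 -m jog '[0,0,0,-12,-1,18,0, 0,0,0,-24,-10,40,0.2, 0.05,0.08,-0.05,-24,-50,60,0.35, 0.08,0.18,-0.1,-20,-105,60,0.35, 0.1,0.28,-0.16,-15,-160,55,0.35]'
python3 - <<'E'
from ik import *
np.set_printoptions(precision=3,suppress=True)
s=state();print(s["joint_positions"],turn(toolR(-.29,-np.radians(30))),np.array([469,-297.7,130])-s["eef_pos"])
E
```

```text
time_s: 23.5
eef_pos: [451.4, -166.7, 233.0]
eef_rot: [-0.116, -2.94, -0.162]
wrist_force: [1.0, 0.7, 0.1]
gripper_width: 28.2
[ 0.627  0.15  -0.324  1.685 -0.007  1.532  1.795] [-0.037  0.337 -0.183] [  17.567 -130.981 -102.966]
```

```bash
python3 -m jog '[-0.01,0.11,-0.06,5,-40,-20,0.35, -0.02,0.22,-0.12,10,-85,-45,0.35, -0.037,0.337,-0.183,17.5,-131,-75,0.35, -0.037,0.337,-0.183,17.5,-131,-95,0.35, -0.037,0.337,-0.183,17.5,-131,-103,0.35]'
python3 - <<'E'
from ik import *
np.set_printoptions(precision=3,suppress=True)
s=state();T=wpose(s);print(turn(toolR(-.29,-np.radians(30))),np.array([469,-297.7,60])-s["eef_pos"])
d=snapshot("wrist");cv2.imwrite("pics/w19.png",d["color"][:,:,::-1])
print(proj("wrist",[469,-297.7,68],T))
E
```

```text
time_s: 24.12
eef_pos: [468.2, -296.6, 127.6]
eef_rot: [-0.377, -2.59, -0.105]
wrist_force: [0.1, 0.3, 0.8]
gripper_width: 30.5
[-0.003 -0.003 -0.   ] [  0.781  -1.139 -67.642]
[[279.829 273.784]]
```

View pics/w19.png

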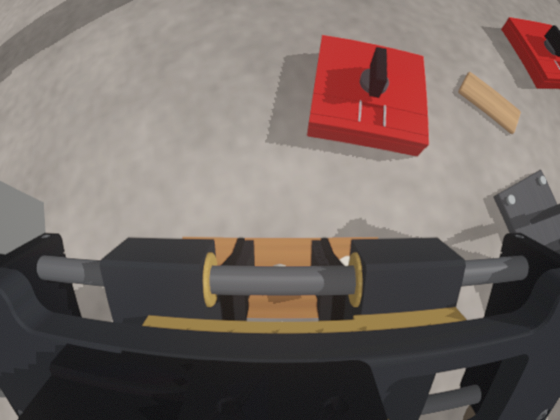

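Pin centred at (281,266). The cap at (347,260) is just outside the right finger, with about 7 mm calculated clearance. Going down.

```bash
python3 -m jog '[0,0,0,0.8,-1.1,-18,0.35, 0,0,0,0.8,-1.1,-36,0.35, 0,0,0,0.8,-1.1,-53,0.35, 0,0,0,0.8,-1.1,-66,0.35, 0,0,0,0.8,-1.1,-67.5,0.35]'
python3 -m jog '[0,0,0,0,0,0,0.1, 0,0,0,0,0,0,0.1, 0,0,0,0,0,0,0.1, 0,0,0,0,0,0,0.1, 0,0,0,0,0,0,0.1]' 40
```

```text
time_s: 24.8
eef_pos: [468.6, -297.1, 60.1]
eef_rot: [-0.376, -2.59, -0.105]
wrist_force: [-0.7, 0.0, -0.4]
gripper_width: 30.8
time_s: 25.42
eef_pos: [468.8, -297.3, 60.5]
eef_rot: [-0.377, -2.591, -0.104]
wrist_force: [0.6, -1.5, 1.6]
gripper_width: 14.6
```

```bash
python3 -m jog '[0,0,0,0,0,15,0.1, 0,0,0,0,0,45,0.1, 0,0,0,-2,5,90,0.1, 0,0,0,-6,20,140,0.1, 0,0,0,-12,50,170,0.1]'
python3 - <<'E'
from ik import *
np.set_printoptions(precision=3,suppress=True)
s=state();T=wpose(s);print(turn(toolR(PSI,np.radians(5))),np.array([429,-8,240])-s["eef_pos"])
d=snapshot("wrist")["color"][:,:,::-1];e=snapshot("scene")["color"][:,:,::-1]
cv2.imwrite("pics/w20.png",np.hstack([cv2.resize(d,(400,300)),cv2.resize(e[150:330,100:340],(400,300),interpolation=2)]))
E
```

```text
time_s: 26.05
eef_pos: [457.1, -247.8, 233.9]
eef_rot: [-0.38, -2.594, -0.103]
wrist_force: [0.8, -0.3, -0.7]
gripper_width: 14.7
[-0.064 -0.611  0.366] [-28.05  239.841   6.134]
```

View pics/w20.png

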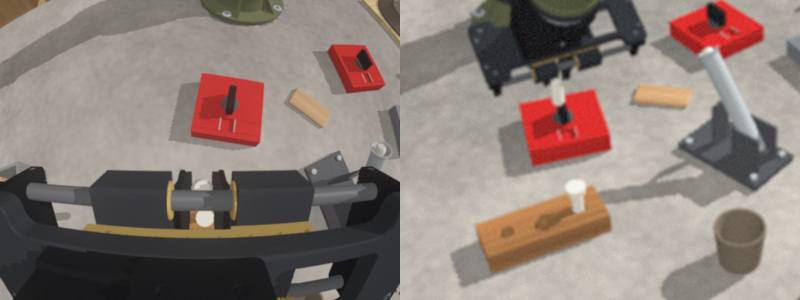

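Both plain pins are out of the rack and the capped pin still stands. Carrying pin 2 to the tube.

```bash
python3 -m jog '[-0.01,-0.12,0.07,-5,46,8,0.1, -0.02,-0.24,0.144,-10,96,12,0.1, -0.03,-0.36,0.215,-17,146,12,0.1, -0.045,-0.48,0.29,-23,196,12,0.1, -0.064,-0.611,0.366,-28,240,8,0.1]'
python3 look.py 21
```

```text
time_s: 26.78
eef_pos: [430.8, -2.2, 244.1]
eef_rot: [-0.148, 3.042, 0.002]
wrist_force: [-0.0, 1.4, -0.5]
gripper_width: 14.6
[ 0.481 -0.236 -0.453  1.991 -0.117  1.269  1.732] [ 0.003  0.009 -0.01 ] [430.79   -2.191 244.098] [-0.047  1.353 -0.55 ]
along 92.49817016832084 perp [5.644 6.419 4.328]
M [[273.691 264.192]] first pin ax [[274.222 266.133]] pin bottom [[280.998 270.058]] top [[280.94  262.556]]
```

```bash
python3 -m jog '[0.003,0.009,-0.01,-4,-5,-4,0.1, 0.003,0.009,-0.01,1,-5,-12,0.1, 0.003,0.009,-0.01,7,-5,-21,0.1, 0.003,0.009,-0.01,14,-4.8,-31,0.1, 0.003,0.009,-0.01,14,-4.8,-31,0.1]'
python3 look.py 22;python3 - <<'E'
import cv2,numpy as np
e=cv2.imread("pics/st22.png");cv2.imwrite("pics/s22.png",cv2.resize(e[:,:400],(800,600),interpolation=2))
E
```

```text
time_s: 27.55
eef_pos: [442.7, -7.1, 211.3]
eef_rot: [-0.134, 3.059, 0.006]
wrist_force: [-0.4, -0.4, -1.0]
gripper_width: 14.9
[ 0.483 -0.17  -0.466  2.008 -0.091  1.209  1.707] [ 0.    -0.008 -0.001] [442.667  -7.146 211.276] [-0.351 -0.356 -0.965]
along 59.07214226206985 perp [-1.579 -0.202 -1.113]
M [[281.314 275.262]] first pin ax [[281.369 276.999]] pin bottom [[281.181 271.227]] top [[280.898 262.293]]
```

View pics/s22.png

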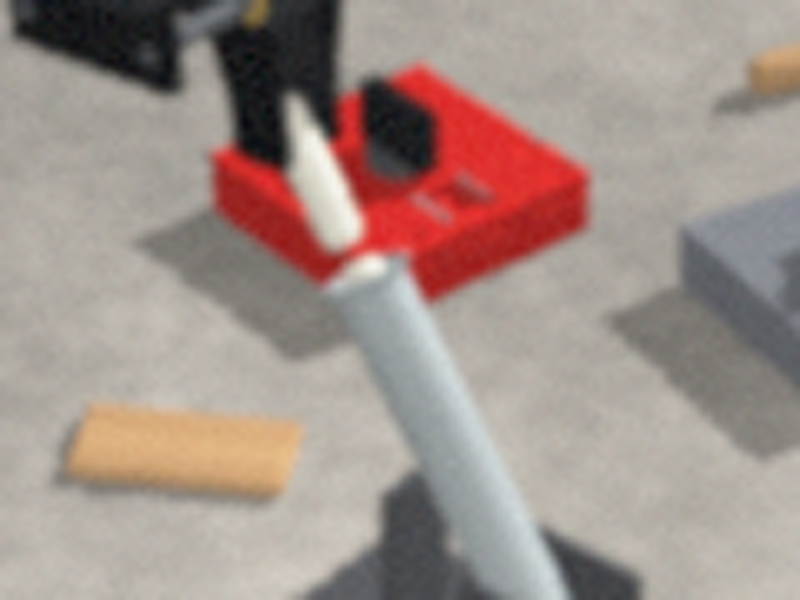

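```bash
python3 -m jog '[0,0,0,2.8,0.2,0.8,0.1, 0,0,0,5.5,0.4,-3,0.1, 0,0,0,8.2,0.7,-7,0.1, 0,0,0,10.8,0.9,-10.8,0.1, 0,0,0,13.6,1.2,-14.8,0.1]'
python3 look.py 23
```

```text
time_s: 28.32
eef_pos: [456.7, -6.0, 198.0]
eef_rot: [-0.134, 3.056, 0.004]
wrist_force: [-1.2, 0.5, 2.4]
gripper_width: 14.7
[ 0.479 -0.128 -0.48   2.001 -0.07   1.172  1.684] [ 0.002 -0.005 -0.001] [456.736  -5.967 197.95 ] [-1.231  0.479  2.362]
along 40.05863980068595 perp [1.626 0.029 1.136]
M [[281.404 266.978]] first pin ax [[281.489 269.508]] pin bottom [[281.267 271.029]] top [[280.879 262.338]]
```

```bash
python3 -m jog '[0,0,0,-0.3,0,-1.8,0.1, 0,0,0,1.2,0.1,-3.8,0.1, 0,0,0,2.4,0.2,-5.5,0.1, 0,0,0,3.6,0.3,-7.2,0.1, 0,0,0,4.7,0.4,-8.9,0.1]'
python3 -m jog '[0,0,0,1.2,0.1,-1.7,0.1, 0,0,0,2.3,0.2,-3.3,0.1, 0,0,0,3.4,0.3,-5,0.1, 0,0,0,4.6,0.4,-6.6,0.1, 0,0,0,5.7,0.5,-8.2,0.1]'
python3 look.py 24;python3 - <<'E'
import cv2,numpy as np
e=cv2.imread("pics/st24.png");im=cv2.imread("pics/w24.png")
cv2.imwrite("pics/s24.png",np.hstack([e[:,:400],cv2.resize(im[215:305,220:340],(400,300),interpolation=2)]))
E
```

```text
time_s: 29.1
eef_pos: [461.2, -5.5, 188.4]
eef_rot: [-0.135, 3.057, 0.005]
wrist_force: [-2.0, -0.1, 2.7]
gripper_width: 14.8
time_s: 29.72
eef_pos: [467.0, -5.0, 180.1]
eef_rot: [-0.135, 3.057, 0.005]
wrist_force: [-1.0, 0.2, 2.9]
gripper_width: 14.6
[ 0.475 -0.086 -0.49   2.004 -0.051  1.132  1.664] [ 0.001 -0.006 -0.001] [466.986  -4.965 180.124] [-1.016  0.211  2.947]
along 19.549684285997472 perp [0.157 0.009 0.11 ]
M [[281.09  266.955]] first pin ax [[281.198 269.762]] pin bottom [[281.231 271.082]] top [[280.887 262.326]]
```

View pics/s24.png

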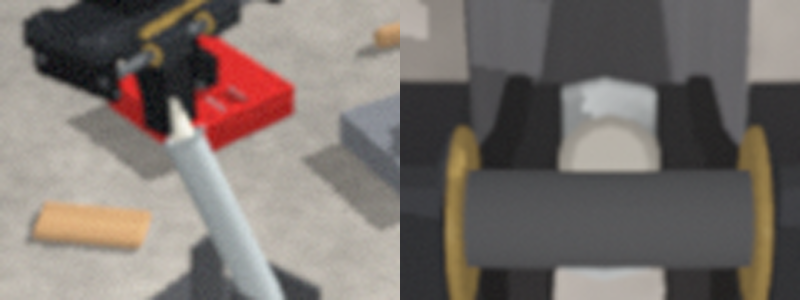

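Pin 2 is about 28 mm in, pushing smoothly at around 3 N. Release, back off, shut and push.

```bash
python3 -m jog '[0,0,0,0,0,0,0.4, 0,0,0,0,0,0,0.4, 0,0,0,0,0,0,0.4, 0,0,0,-9,-0.8,13,0.4, 0,0,0,-21,-1.8,30,0.4]'
python3 -m jog '[0,0,0,-2,0,4,0, 0,0,0,-2,0,4,0, 0,0,0,-2,0,4,0, 0,0,0,-2,0,4,0, 0,0,0,-2,0,4,0]' 20
cat > push.py <<'E'
import sys
from ik import *
n=sys.argv[1]
np.set_printoptions(precision=2,suppress=True)
s=state();T=wpose(s);a=-tubeR()[:,2];M=np.array([478,-4,164.])
c=s["eef_pos"]+T[:3,:3]@[-9.5,0,11];r=c-M
print("corner along",r@a,"perp",r-(r@a)*a,"F axial",s["wrist_force"]@a)
e=snapshot("scene")["color"][:,:,::-1]
cv2.imwrite(f"pics/p{n}.png",cv2.resize(e[140:230,230:350],(800,600),interpolation=2))
E
python3 push.py 1
```

```text
time_s: 30.5
eef_pos: [445.3, -6.7, 210.7]
eef_rot: [-0.135, 3.057, 0.005]
wrist_force: [0.2, 0.1, -0.1]
gripper_width: 34.4
time_s: 31.12
eef_pos: [443.2, -6.6, 214.3]
eef_rot: [-0.135, 3.058, 0.006]
wrist_force: [-0.6, 0.6, -0.9]
gripper_width: 1.5
corner along 46.93826180002691 perp [2.37 0.64 1.69] F axial -0.46767135759896283
```

View pics/p1.png

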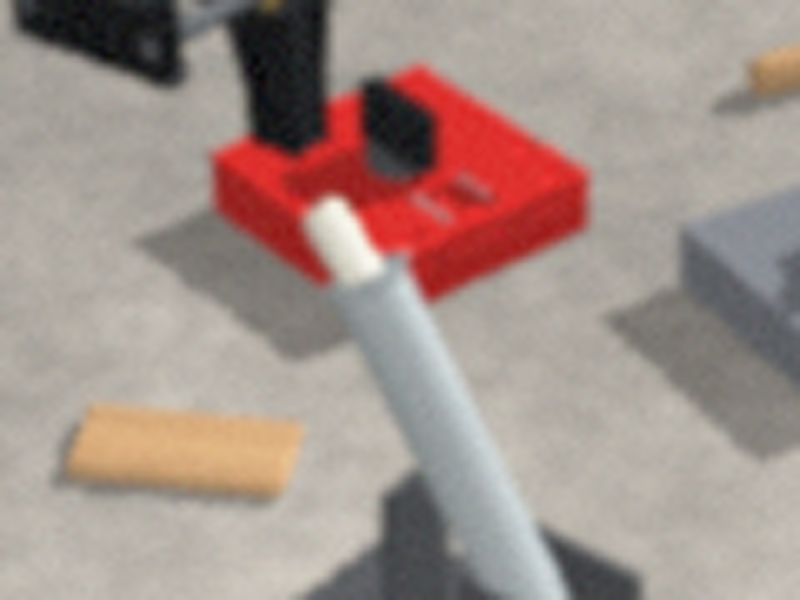

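Pin 2 stands about 28 mm out at (340,215)-(370,270). Pushing it in.

```bash
python3 -m jog '[0,0,0,-1.6,-0.4,-1.2,0, 0,0,0,1,-0.2,-5,0, 0,0,0,4,0,-9.3,0, 0,0,0,7,0.2,-13.5,0, 0,0,0,9.5,0.4,-17,0]'
python3 -m jog '[0,0,0,1.5,0.1,-2.1,0, 0,0,0,3,0.2,-4.2,0, 0,0,0,4.5,0.4,-6.3,0, 0,0,0,6,0.5,-8.4,0, 0,0,0,7.4,0.6,-10.6,0]'
python3 push.py 2
```

```text
time_s: 31.8
eef_pos: [452.9, -6.2, 197.0]
eef_rot: [-0.135, 3.058, 0.006]
wrist_force: [-0.6, -0.4, 0.3]
gripper_width: 0.6
time_s: 32.42
eef_pos: [461.8, -5.4, 187.6]
eef_rot: [-0.135, 3.055, 0.006]
wrist_force: [0.2, 0.2, 6.5]
gripper_width: 0.5
corner along 14.373297372150585 perp [2.32 0.2  1.63] F axial 5.163808589032851
```

View pics/p2.png

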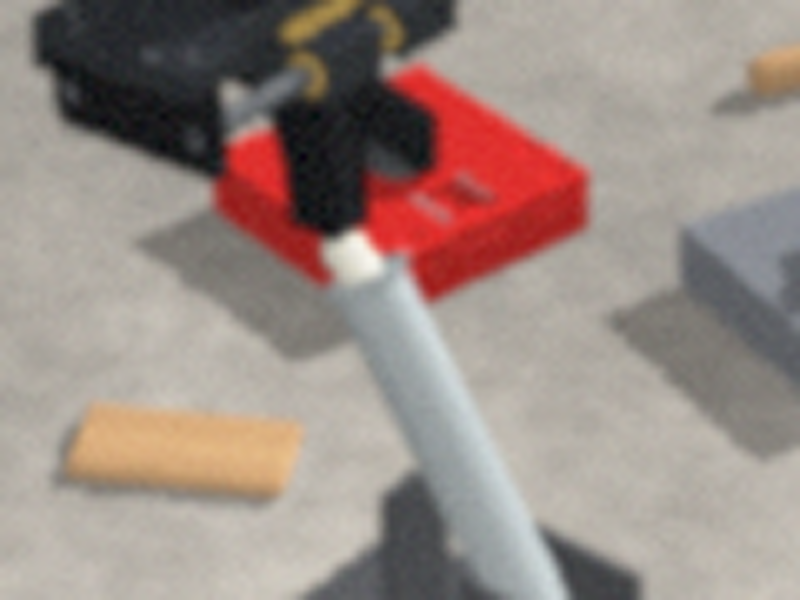

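```bash
python3 -m jog '[0,0,0,-1.5,-0.2,0.5,0, 0,0,0,-0.5,-0.1,-2,0, 0,0,0,0.5,0,-3.6,0, 0,0,0,1.5,0.1,-5,0, 0,0,0,2.2,0.2,-5.8,0]'
python3 push.py 3
python3 -m jog '[0,0,0,0.6,0,-0.8,0, 0,0,0,1.1,0,-1.6,0, 0,0,0,1.7,0.1,-2.5,0, 0,0,0,2.3,0.2,-3.3,0, 0,0,0,2.3,0.2,-3.3,0]'
python3 push.py 4
```

```text
time_s: 33.1
eef_pos: [464.1, -5.2, 181.4]
eef_rot: [-0.135, 3.055, 0.006]
wrist_force: [-1.4, -0.1, 4.0]
gripper_width: 0.3
corner along 7.983865889292775 perp [1.01 0.1  0.71] F axial 4.030777232778951
time_s: 33.78
eef_pos: [466.1, -5.1, 178.9]
eef_rot: [-0.135, 3.056, 0.005]
wrist_force: [-5.2, -1.5, 10.5]
gripper_width: 0.6
corner along 4.763778995834505 perp [1.13 0.02 0.79] F axial 11.665725125993166
```

View pics/p4.png

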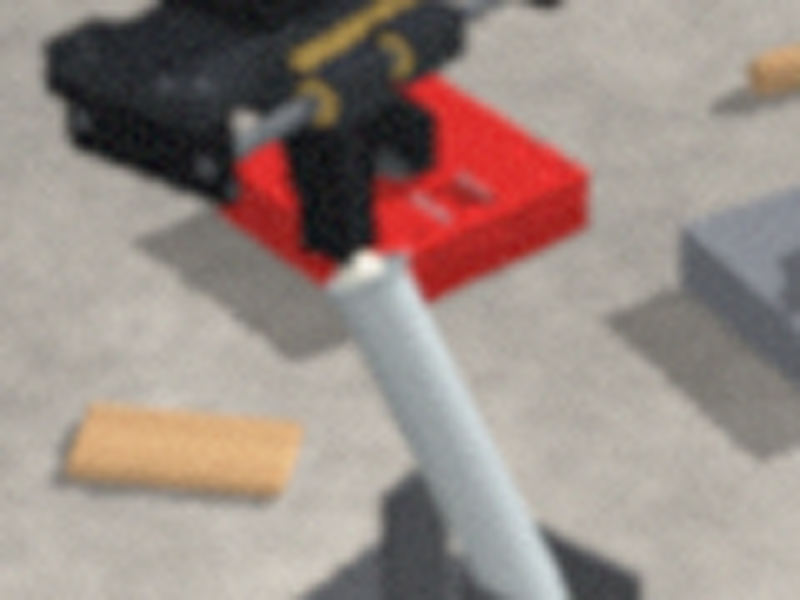

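```bash
python3 -m jog '[0,0,0,0.3,0,-0.5,0, 0,0,0,0.6,0,-0.9,0, 0,0,0,0.9,0.1,-1.3,0, 0,0,0,1.2,0.1,-1.7,0, 0,0,0,1.2,0.1,-1.7,0]'
python3 push.py 5
```

```text
time_s: 34.45
eef_pos: [466.4, -5.2, 178.6]
eef_rot: [-0.135, 3.058, 0.004]
wrist_force: [-9.6, -1.3, 16.5]
gripper_width: 0.6
corner along 4.342193917426749 perp [ 1.24 -0.12  0.85] F axial 19.085941726172752
```

The push is stiff at 19 N axial, so the stack should be home. Backing away to check that about 6 mm stands out.

```bash
python3 -m jog '[0,0,0,-6,0,9,0, 0,0,0,-20,10,30,0.2, 0,0,0,-20,40,60,0.3, 0,0,0,-10,90,75,0.3, 0,0,0,0,140,80,0.3]'
python3 push.py 6
python3 - <<'E'
from ik import *
s=state();T=wpose(s);d=snapshot("wrist")["color"][:,:,::-1];cv2.imwrite("pics/w25.png",d)
t=snapshot("top")["color"][:,:,::-1];cv2.imwrite("pics/t25.png",cv2.resize(t[160:250,210:330],(800,600),interpolation=2))
M=np.array([478,-4,164.]);print(s["eef_pos"],s["eef_rot"],proj("wrist",M,T))
E
```

```text
time_s: 35.12
eef_pos: [466.9, 136.0, 259.7]
eef_rot: [-0.133, 3.056, 0.003]
wrist_force: [0.2, 0.2, -0.7]
gripper_width: 25.0
corner along 63.4915838544782 perp [ 35.52 144.06  33.54] F axial -0.7149614406128273
[466.91309043 144.48401957 260.30031011] [-0.14669083  3.05327557  0.01259275] [[108.44077962 200.37760947]]
```

View pics/p6.png

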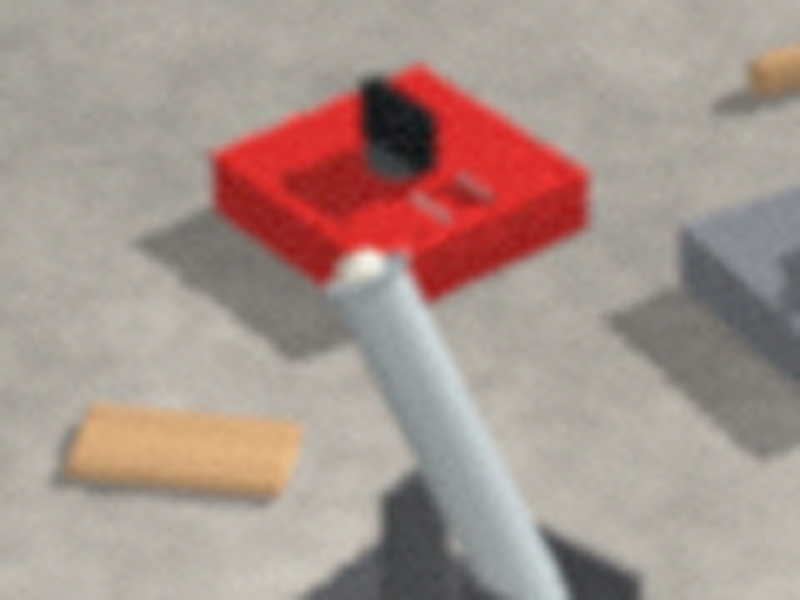

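View pics/w25.png

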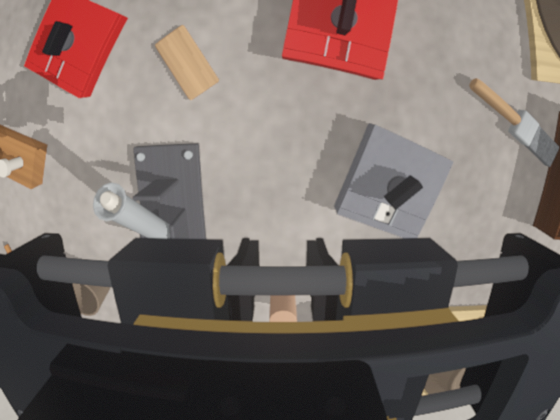

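View pics/t25.png

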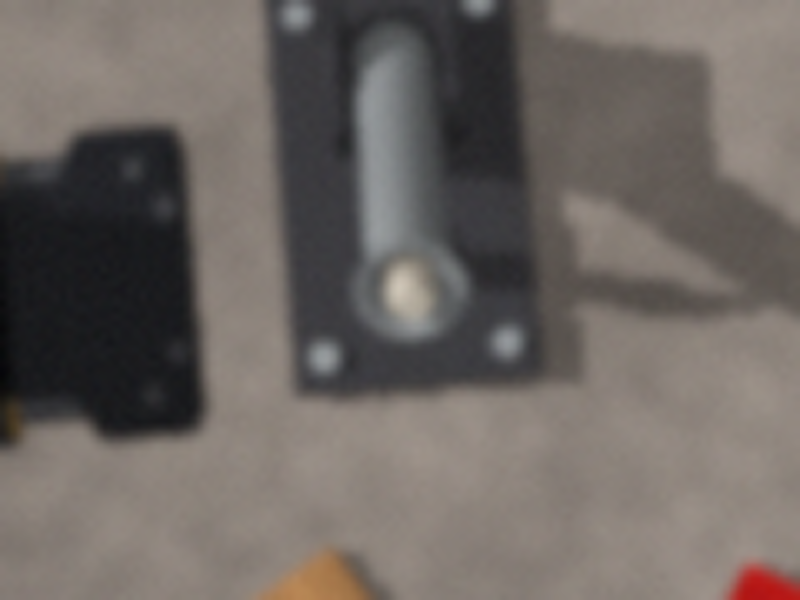

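The pin tip shows about 5 mm clear of the mouth at (362,262). The stack is home. Next is the dial: I'll go over the grey counter with the tool straight down and the jaws across the bar.

```bash
python3 - <<'E'
from ik import *
np.set_printoptions(precision=3,suppress=True)
s=state();print(turn(toolR(-.96,0)),np.array([440,265,200])-s["eef_pos"])
E
python3 -m jog '[0,0,-0.15,-5,24,-8,0.4, 0,0.05,-0.3,-10,48,-20,0.4, 0,0.08,-0.45,-18,80,-40,0.4, 0.02,0.08,-0.6,-22,100,-50,0.4, 0.04,0.08,-0.75,-27,120,-60,0.4]'
python3 -m jog '[0,0,0,0,0,0,0.4, 0,0,0,0,0,0,0.4, 0,0,0,0,0,0,0.4, 0,0,0,0,0,0,0.4, 0,0,0,0,0,0,0.4]'
python3 - <<'E'
from ik import *
np.set_printoptions(precision=3,suppress=True)
s=state();T=wpose(s);print(turn(toolR(-.96,0)),s["eef_pos"],s["eef_rot"])
cv2.imwrite("pics/w26.png",snapshot("wrist")["color"][:,:,::-1])
E
```

```text
[ 0.036  0.077 -1.054] [-26.03  127.231 -58.663]
time_s: 35.9
eef_pos: [438.9, 256.7, 197.3]
eef_rot: [-1.023, -2.969, -0.024]
wrist_force: [0.3, -1.0, 0.0]
gripper_width: 34.6
time_s: 36.52
eef_pos: [439.1, 256.4, 197.5]
eef_rot: [-1.023, -2.969, -0.024]
wrist_force: [-0.5, -0.3, 0.2]
gripper_width: 34.9
[-0.014  0.006 -0.296] [439.149 256.352 197.488] [-1.023 -2.969 -0.024]
```

View pics/w26.png

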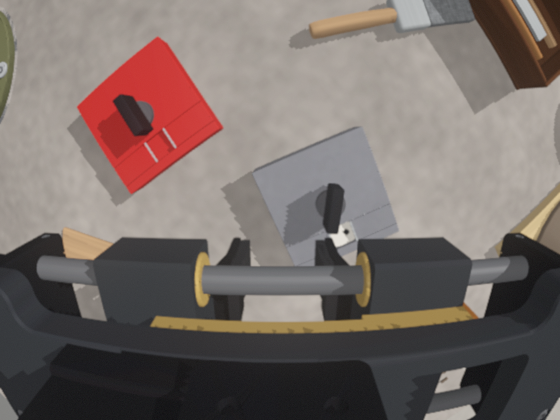

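Run:
```python
import cv2
im=cv2.imread("pics/w26.png");cv2.imwrite("pics/w26c.png",cv2.resize(im[120:270,245:445],(800,600),interpolation=2))
```

```text
(no output)
```

View pics/w26c.png

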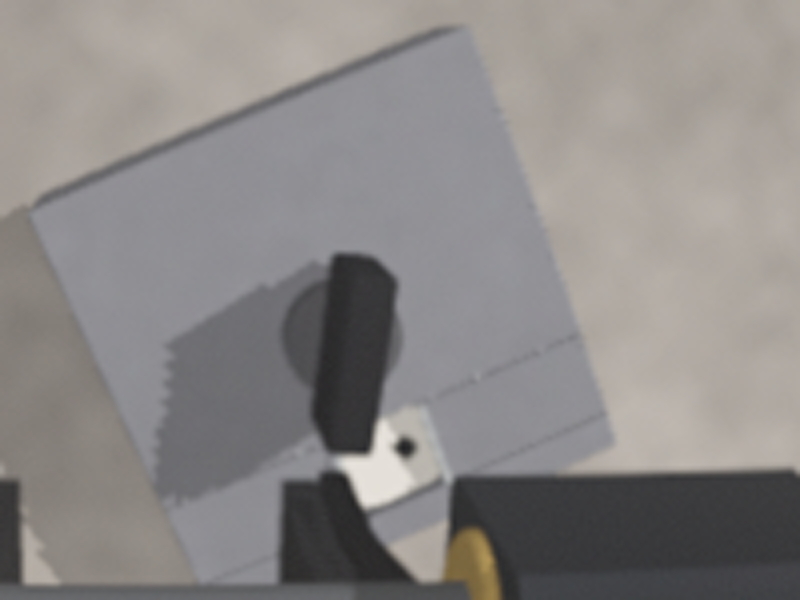

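Run:
```python
from ik import *
np.set_printoptions(precision=3,suppress=True)
s=state();T=wpose(s)
f=lambda p,z:onz("wrist",(245+p[0]/4,120+p[1]/4),z,T)
A,B,Cc=f((35,205),31),f((465,28),31),f((612,442),31);print(A,B,Cc,"ctr",(A+Cc)/2,"yaw",np.arctan2(*(Cc-B)[1::-1]),np.arctan2(*(A-B)[1::-1])-np.pi/2,np.arctan2(*(B-A)[1::-1]))
print("disc",f((342,335),33))
a,b=f((367,262),65),f((343,448),65);print("bar",a,b,(a+b)/2,np.arctan2(*(b-a)[1::-1]),np.linalg.norm(b-a))
c=np.array([0,0]);print("dot",f((404,446),29),"win corner",f((430,403),31),f((445,478),31))
```

```text
[404.693 251.632  31.   ] [434.896 363.265  31.   ] [549.325 333.639  31.   ] ctr [477.009 292.636  31.   ] yaw -0.25333693774672006 -3.405826325701401 1.3065626546832885
disc [477.995 291.956  33.   ]
bar [458.359 307.018  65.   ] [490.641 276.877  65.   ] [474.5   291.948  65.   ] -0.7511044972126075 44.16538163684251
dot [514.006 287.362  29.   ] win corner [507.854 299.627  31.   ] [527.692 291.059  31.   ]
```

The crop shows one dot just before the window's middle. From that the dial is at about 0.5 rad: bar azimuth -0.75 against housing yaw -0.258, and the dot agrees. Moving in to grip the bar.

```bash
python3 -m jog '[-0.014,0.006,-0.086,20,18,-20,0.45, -0.014,0.006,-0.086,37.5,35.6,-50,0.45, -0.014,0.006,-0.086,37.5,35.6,-75,0.45, -0.014,0.006,-0.086,37.5,35.6,-85,0.45, -0.014,0.006,-0.086,37.5,35.6,-90,0.45]'
python3 - <<'E'
from ik import *
np.set_printoptions(precision=3,suppress=True)
s=state();T=wpose(s);print(turn(toolR(-.75,0)),s["eef_pos"],np.array([476.5,292,50])-s["eef_pos"])
cv2.imwrite("pics/w27.png",snapshot("wrist")["color"][:,:,::-1][150:360,140:420])
E
```

```text
time_s: 37.2
eef_pos: [476.6, 292.0, 107.4]
eef_rot: [-1.15, -2.922, 0.0]
wrist_force: [-0.7, -1.1, 0.1]
gripper_width: 39.4
[-0.    -0.001 -0.   ] [476.555 291.968 107.373] [ -0.055   0.032 -57.373]
```

View pics/w27.png

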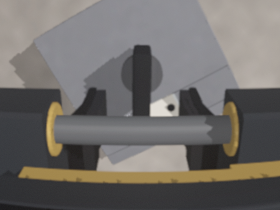

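The bar is upright in the picture at crop x=142, midway between the fingers (97 and 188), so it's well aligned. Lower and grip.

```bash
python3 -m jog '[0,0,0,0,0,-20,0.45, 0,0,0,0,0,-40,0.45, 0,0,0,0,0,-54,0.45, 0,0,0,0,0,-57,0.45, 0,0,0,0,0,-57,0.45]'
python3 -m jog '[0,0,0,0,0,0,0.05, 0,0,0,0,0,0,0.05, 0,0,0,0,0,0,0.05, 0,0,0,0,0,0,0.05, 0,0,0,0,0,0,0.05]' 15
```

```text
time_s: 37.88
eef_pos: [476.5, 292.1, 50.1]
eef_rot: [-1.15, -2.922, 0.0]
wrist_force: [0.0, 0.1, -0.4]
gripper_width: 38.8
time_s: 38.5
eef_pos: [476.2, 291.6, 50.3]
eef_rot: [-1.15, -2.922, 0.002]
wrist_force: [-2.3, -2.5, 5.1]
gripper_width: 11.8
```

```bash
python3 -m jog '[0,0,-0.15,0,0,0,0.05, 0,0,-0.3,0,0,0,0.05, 0,0,-0.45,0,0,0,0.05, 0,0,-0.6,0,0,0,0.05, 0,0,-0.75,0,0,0,0.05]'
python3 - <<'E'
from ik import *
s=state();T=wpose(s);print(turn(toolR(-2.208,0)),s["eef_pos"],s["joint_positions"].round(2),s["moment"].round(2))
E
```

```text
time_s: 39.12
eef_pos: [476.6, 291.8, 50.4]
eef_rot: [-2.145, -2.293, -0.0]
wrist_force: [-0.5, -1.1, 0.5]
gripper_width: 12.0
[-1.58643681e-03 -4.46752351e-04 -7.03562761e-01] [476.59215052 291.75919513  50.3635379 ] [-0.04  0.37 -0.65  1.86  0.26  1.   -0.73] [-0.18  0.01  0.09]
```

```bash
python3 -m jog '[0,0,-0.16,0,0,0,0.05, 0,0,-0.32,0,0,0,0.05, 0,0,-0.48,0,0,0,0.05, 0,0,-0.62,0,0,0,0.05, 0,0,-0.7,0,0,0,0.05]'
python3 - <<'E'
from ik import *
s=state();T=wpose(s);print(turn(toolR(-2.208,0)),s["eef_pos"],s["joint_positions"].round(2),s["moment"].round(2))
E
```

```text
time_s: 39.75
eef_pos: [477.0, 291.6, 50.4]
eef_rot: [-2.804, -1.414, -0.002]
wrist_force: [1.1, -1.0, 0.6]
gripper_width: 11.7
[-0.00151637  0.0009984  -0.00070248] [476.9987107  291.6395918   50.35526699] [-0.14  0.34 -0.53  1.86  0.2   0.99 -1.39] [-0.36  0.1   0.01]
```

Open, raise and look at the window.

```bash
python3 -m jog '[0,0,0,0,0,0,0.4, 0,0,0,0,0,0,0.4, 0,0,0,0,0,40,0.4, 0,0,0,0,0,80,0.4, 0,0,0,-40,-20,120,0.4]'
python3 -m jog '[0,0,0,-40,-20,30,0.4, 0,0,0,-70,-40,40,0.4, 0,0,0,-70,-40,40,0.4, 0,0,0,-70,-40,40,0.4, 0,0,0,-70,-40,40,0.4]'
python3 - <<'E'
from ik import *
np.set_printoptions(precision=3,suppress=True)
s=state();T=wpose(s);print(s["eef_pos"],s["eef_rot"])
cv2.imwrite("pics/w28.png",snapshot("wrist")["color"][:,:,::-1])
t=snapshot("top")["color"][:,:,::-1];e=snapshot("scene")["color"][:,:,::-1]
cv2.imwrite("pics/f28.png",np.hstack([cv2.resize(t[170:245,105:205],(400,300),interpolation=2),cv2.resize(e[150:225,320:420],(400,300),interpolation=2)]))
c=np.array([476.7,291.9]);y=-.258
print("window",proj("wrist",[*(c+38*np.array([np.cos(y),np.sin(y)])),31],T),proj("top",[*(c+38*np.array([np.cos(y),np.sin(y)])),31]))
E
```

```text
time_s: 40.38
eef_pos: [438.3, 272.4, 171.5]
eef_rot: [-2.802, -1.414, -0.005]
wrist_force: [-0.8, -1.0, 0.8]
gripper_width: 34.7
time_s: 41.0
eef_pos: [368.7, 232.8, 211.0]
eef_rot: [-2.801, -1.415, -0.003]
wrist_force: [0.1, 0.4, 0.2]
gripper_width: 35.0
[368.701 232.85  210.989] [-2.801 -1.415 -0.003]
window [[366.845  73.117]] [[149.929 190.27 ]]
```

View pics/w28.png

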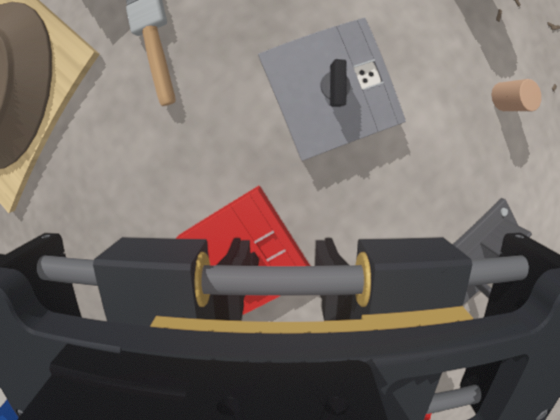

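View pics/f28.png

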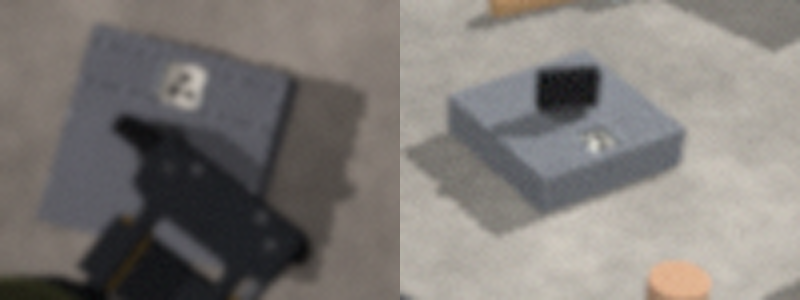

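Run:
```python
from ik import *
im=cv2.imread("pics/w28.png");cv2.imwrite("pics/w28c.png",cv2.resize(im[50:110,320:400],(800,600),interpolation=2))
e=snapshot("scene")["color"][:,:,::-1];cv2.imwrite("pics/fin.png",cv2.resize(e[140:320,130:370],(800,600),interpolation=2))
```

```text
(no output)
```

View pics/w28c.png

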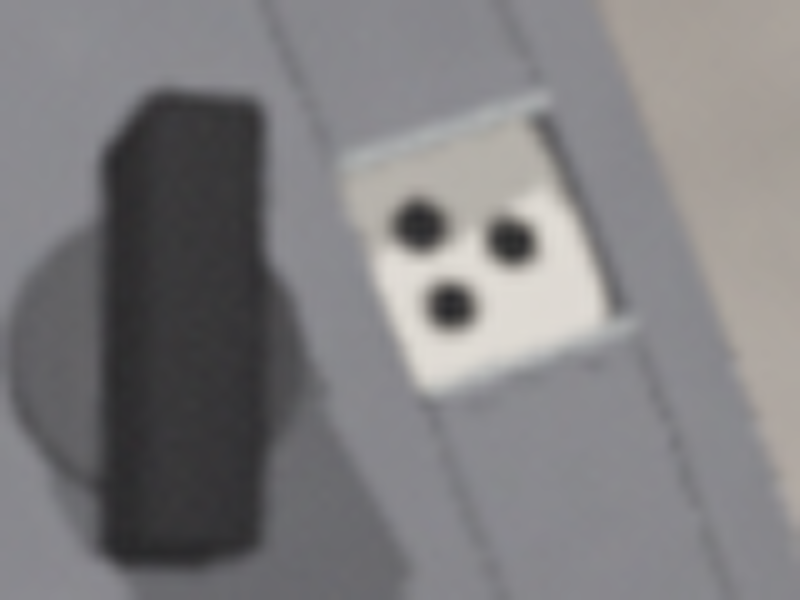

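View pics/fin.png

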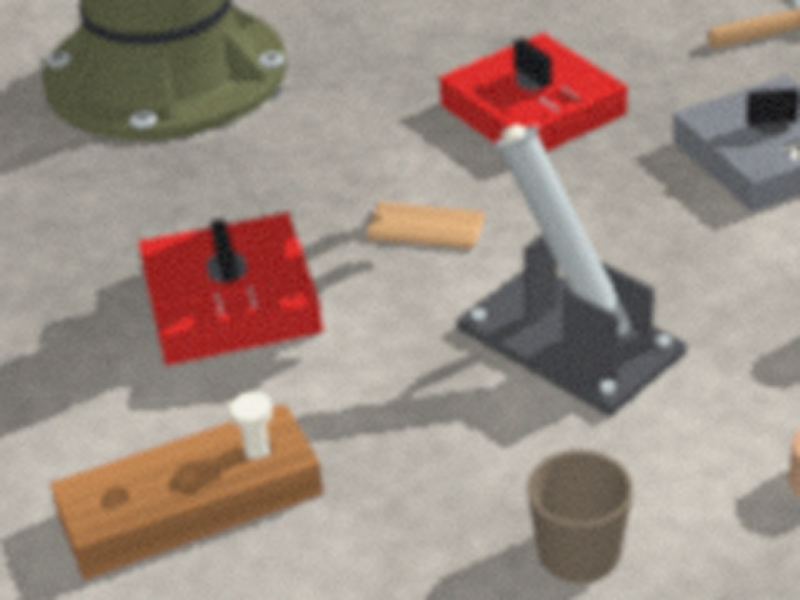

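The three dots are centred in the window: dot span and window middle agree within about 0.02 rad. The pin tip stands about 5 mm out, the capped pin is upright, and the cup and prop haven't moved. Handing in.

```bash
python3 -c "
from plant import finish_job,state
s=state();print(s['time_s'],s['wrist_force'].round(1));print(finish_job())"
```

```text
41.2 [ 0.6 -0.3  0.2]
the job is handed in; nothing more can be done
None
```

Both plain pins are in the steel tube, the dial shows three dots, and I handed the job in at 41.2 s. No verdict was reported.

**Pins:** My first approach failed because the arm could not reach with the tool in line with the tube. I put that pin back in its hole and regripped it with the tool leaning 30°. I then fed in each pin and pushed it down with the fingers shut.

**Dial:** I turned the grey counter's dial 1.45 rad clockwise, from about 0.5 to 1.95 rad, and let go.

**Last checks:**
- **Stack:** the last push met a hard stop at about 19 N. The final pin stands about 4 to 5 mm out of the mouth by measurement, against 6 mm nominal. That gap is within my calibration error, but I did not measure the first pin's depth directly.
- **Dial:** the three dots sit in the middle of the window to within about 0.02 rad, and the bar's angle agrees.
- **Bystanders:** the capped pin is upright in the rack and the cup is standing where it was. The gripper was clear of everything, with wrist force near zero. I never took a separate position measurement of the kiln prop, and two terracotta cylinders could fit its description. I stayed clear of both.

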